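# Set a lamp dome up for gilding

## Task

Stand the white pedestal upright in the middle of the turntable and let go of it; then take the brass dome off its sloping rest and set it level and centred on top of the pedestal, bringing it in under the pump's spout and setting it down, not dropping it. Only when the dome stands there, press the pump head all the way down to its stop, keep it there for a moment and let it come back up. Leave everything else on the table where it is, and never drop the pedestal.

Things in the scene. Friction and masses are not known exactly. Their poses are not given: they have to be found in the camera images.
- station: Fixed unit on a dark steel plate (250 x 130, 8 thick): a turntable and, along the unit's own +x from it, a pump dispenser. Origin on the table under the turntable's axis. The dispenser is a white round bottle, 68 diameter, axis 125 mm from the turntable's axis, 150 high, its grey neck (36 diameter) up to 200. The unit's -x side (towards the robot, turned up to 0.3 rad) is open.
- turntable_top (a point): Centre of the turntable's top face, 35 mm above the table. The turntable is a locked aluminium disc of 128 diameter with a thin dark circle of 81 diameter scribed about its centre.
- spout_tip (a point): Tip of the pump's fixed steel spout (10 mm thick), on its centre line: 53 mm from the turntable's axis, 157 above the table. From the tip it rises to 164 and runs level along the unit's +x to the dispenser's neck; underside at the tip 152, top 169 above the table. It overhangs the turntable, and the rim of a dome set there.
- pump_top (a point): Centre of the top face of the pump head, a flat grey disc of 40 diameter and 14 thick; 236 above the table at rest. It moves with the head.
- pump (a joint): Downward travel of the pump head in m: 0 at rest, 0.020 at the stop. Sprung: about 4 N to start it, 12 N at the stop; it returns by itself.
- stand: The pedestal: white plastic, 80 high, about 0.22 kg, loose, upright on the table at the start. Round foot of 76 diameter and 10 thick, stem of 26 diameter, and at the top a round pad of 50 diameter and 20 thick (60 to 80 above the underside) with a flat top. Origin at the centre of the underside, z up along its axis.
- rest: Fixed wooden rest on cheeks, its board (150 x 120 mm) sloping 25 degrees: the face looks up and along the rest's own -x (towards the robot, turned up to 0.15 rad). Origin on the table 140 mm from its middle along its -x; at its middle the face is 150 above the table. Two steel pegs (8 diameter, 18 long) square to the board, 58 below its middle along the slope and 30 to either side, hold the dome.
- dome: The lamp dome: brass, 122 mm diameter, about 0.25 kg, loose; flat underside, rim 7 thick, crown 26 above the underside, then a round neck of 24 diameter, 26 to 70 above the underside, to hold it by. Origin at the centre of the underside, z along the neck. At the start it lies on the rest's board, its neck leaning 25 degrees from vertical towards the rest's -x.
- tin: Bystander (sizes in mm): closed aluminium tin with a paper band, 62 diameter, 85 high; origin at its underside or near its middle; to be left alone.
- tape: Bystander (sizes in mm): roll of tape lying flat, 60 outside diameter, 24 high; origin at its underside or near its middle; to be left alone.
- small_cap: Bystander (sizes in mm): small brass cap without a neck, 52 diameter, 22 high; origin at its underside or near its middle; to be left alone.
- tray_left: Bystander (sizes in mm): open white card tray, 200 x 130 x 40, on the left; origin at its underside or near its middle; to be left alone.
- tray_right: Bystander (sizes in mm): open white card tray, 200 x 130 x 40, on the right; origin at its underside or near its middle; to be left alone.
- brush: Bystander (sizes in mm): flat brush lying on the table; origin at its underside or near its middle; to be left alone.
- brush_pot: Bystander (sizes in mm): round cardboard pot, 72 diameter, 100 high, with two brushes sticking up to 190; origin at its underside or near its middle; to be left alone.
Mind the look-alikes: they are no part of the job. Several things have the shape of the dome; the one meant has the colours described above.

How it is judged:
On the way, in this order (a step that is already met when the one before it is completed fails the run):
1. the pedestal stands upright, released, within 10 mm of the turntable's centre (horizontal distance between stand and turntable_top below 0.01 m and z of stand in the frame of turntable_top between -0.004 and 0.006 m and angle between stand's own z axis and vertical below 0.05 rad and contact force between the fingers and stand below 0.1 N and linear speed of stand below 0.02 m/s and angular speed of stand below 0.2 rad/s), for 0.2 s.
2. the dome lies level on the pedestal, released, within 8 mm of its axis (horizontal distance between stand and turntable_top below 0.01 m and z of stand in the frame of turntable_top between -0.004 and 0.006 m and angle between each of stand, dome's own z axis and vertical below 0.05 rad and horizontal distance between dome and stand below 0.008 m and z of dome in the frame of stand between 0.076 and 0.086 m and contact force between the fingers and dome below 0.1 N and linear speed of dome below 0.02 m/s and angular speed of dome below 0.2 rad/s), for 0.2 s.
3. the pump head is pressed down to its stop (at least 17 of 20 mm) with the set still standing (horizontal distance between stand and turntable_top below 0.01 m and z of stand in the frame of turntable_top between -0.004 and 0.006 m and angle between each of stand, dome's own z axis and vertical below 0.05 rad and horizontal distance between dome and stand below 0.008 m and z of dome in the frame of stand between 0.076 and 0.086 m and value of joint pump above 0.017 m), for 0.1 s.
At the end, for the whole second after the job is handed in: The pedestal stands upright (within 0.05 rad) on the turntable, within 10 mm of its centre; the dome lies level (within 0.05 rad) on the pedestal's top, within 8 mm of its axis; both at rest; the pump head is back up (within 3 mm) (horizontal distance between stand and turntable_top below 0.01 m and z of stand in the frame of turntable_top between -0.004 and 0.006 m and angle between each of stand, dome's own z axis and vertical below 0.05 rad and horizontal distance between dome and stand below 0.008 m and z of dome in the frame of stand between 0.076 and 0.086 m and linear speed of each of stand, dome below 0.02 m/s and angular speed of each of stand, dome below 0.2 rad/s and value of joint pump below 0.003 m); the robot touches nothing.
It fails at once if the pump head is pressed (over 6 mm) while the dome is not on the pedestal on the turntable (value of joint pump above 0.006 m and not (horizontal distance between dome and turntable_top below 0.02 m and z of dome in the frame of stand between 0.07 and 0.09 m)).
It fails at once if the dome is dropped (falls free at over 0.5 m/s) (contact force between the fingers and dome below 0.1 N and linear speed of dome above 0.5 m/s).
It fails at once if the pedestal is dropped (falls free at over 0.5 m/s) (contact force between the fingers and stand below 0.1 N and linear speed of stand above 0.5 m/s).
It fails at once if a bystander is moved more than 30 mm (distance of any of tin, tape, small_cap, tray_left, tray_right, brush, brush_pot from where it was at the start of the episode above 0.03 m).
It also fails if it takes over 72 s, if anything falls off the work surface, if the arm or the gripper's body presses on something with over 40 N, if the wrist force passes 120 N, or if a joint passes its speed limit or range.

## Robot

A 6-joint arm with a two-finger parallel gripper is mounted at the origin on the work surface. World frame = base frame: x ahead of the robot, y to its left, z up, the work surface at z = 0. Lengths are in m, angles in rad, forces in N, time in s.
With the tool pointing down it reaches from about 0.35 to 0.775 m from the base axis. Payload 7.3 kg.
Tool frame: the origin (TCP) lies at the very end of the fingers, on their centre line; the grasp point (between the pads) lies 19 mm behind it (robot.tcp_to_grasp is the distance from the TCP to the grasp point, in m); z points along the fingers, y is the direction in which the jaws open and shut (so a half turn about z gives the same grasp; the last joint's range is limited). The gripper opens to 92 mm and grips with 3 to 60 N. Pads are 19 mm wide; open, the fingers measure 130 mm over their backs; the gripper's body (75 mm by 190 mm) begins 47 mm behind the grasp point.
Start: joints at [-1.316, 0.342, 1.524, -0, 1.275, -0.146], TCP at [0.205, -0.483, 0.227] pointing down, gripper open.
Joint ranges: [-2.53, 2.53], [-0.77, 2.02], [0.04, 2.7], [-1, 4.14], [0.28, 2.66], [-3.11, 3.11]. Speed limits (rad/s): [2.57, 2.57, 3.14, 3.14, 3.14, 3.14].

## Interface

Orientations are given as [roll, pitch, yaw] about the fixed x, y, z axes, in that order (R = Rz(yaw) Ry(pitch) Rx(roll)).
In Python, from cell import robot gives the robot as it stands.
- The arm moves only by the tool arm_command, never from a script. Its argument "motion" is a list that holds one entry, the list of rows, each a list of 7 numbers: the turn, a rotation vector about the tool's x, y, z in units of 90 degrees (1.0 is 90 degrees), then the shift along the tool's x, y, z in units of 30 cm (1.0 is 30 cm), then the opening, from -1 (shut) to 1 (fully open). In form: [[[wx, wy, wz, tx, ty, tz, grip], ...]]. A call has 1 to 8 rows; each row is the pose to reach, as a shift and turn from the pose commanded when the call began, along the tool's axes at that moment; what a row does not reach only later rows make up. A row lasts 1/10 s, in which the tool goes at most 50 mm and 8.59 degrees, less where a joint would pass 70% of its speed; a pose out of reach is approached as far as the arm can. A call with a number of a shift or a turn outside -1 to 1 is refused whole. A call with a gripper value outside its range is refused whole. The fingers move at their own pace and stop on an object; "grip_force" is the grip in N (left out, the last holds). Time passes only in rows, so rows that repeat a pose let the fingers close. It gives the time, the measured TCP pose, the force and the opening at its end, in the units of the state.
- robot.observe(): the state, without advancing time (a new reading comes with each control period).
- robot.read_camera(name): name is "side" or "top"; returns a dict with "image" (420x560x3 uint8, red, green, blue), "z_map" (420x560 float32, m along the optical axis (not along the pixel's ray), 0 where there is no reading), "fov_y" (degrees; the focal length in pixels is half the picture's height over the tangent of half this angle, whatever the lens; pixels are square), "cx", "cy" (the principal point, pixels), "k1" (the pictures are not rectified: a ray, as slopes to the right and down, at radius r is drawn at 1 + k1 r^2 times it, then the intrinsics apply), "cam_to_world" (4x4, takes a point from camera to world coordinates). Camera axes: x right, y down, z forward; pixel columns grow to the right and rows downward; lengths in m; the calibration is good to about 2 mm. A picture is of the moment at which its call begins.
- robot.hand_in(): hands the job in, once; it reports no verdict.
The state is a dict: "time": time; "qpos": joint angles; "qvel": joint speeds; "joint_efforts": joint torques, N m; "tool_pos": TCP position; "tool_rot": TCP orientation; "contact_force": force on the tool from outside, world axes, zero at the start; "torque": the same for the moment, N m; "opening": finger opening in m.
Only numpy, scipy, OpenCV 4.12 (cv2) and the standard library are available. Lean on these libraries where they do the work, as an engineer would, in place of code of your own. Each camera call takes 0.05 s, during which the arm holds its last target.

## Working session

There is one attempt and no reset: what is moved stays moved. The work goes in short steps, Python scripts to look and compute and a tool call to move; the robot and the scene stay as the last step left them, time stands still between calls to the robot, and variables do not carry over. Pictures are saved under pics/ and viewed, and the job is handed in when it is done.

Besides the shell and the picture viewer there is one more tool, called after "Emit:" as name([rows], argument=value, ...), one row to a line, values as JSON. arm_command: Moves the arm, as the interface text tells. Its arguments: {"type":"object","properties":{"motion":{"type":"array"},"grip_force":{"type":"number"}},"required":["motion"]}

```bash
ls; mkdir -p pics; cat > h.py <<'E'
import numpy as np, cv2
from cell import robot
def grab(name,tag):
    c=robot.read_camera(name); cv2.imwrite(f'pics/{tag}.png',c['image'][:,:,::-1]); np.savez(f'{tag}.npz',**c); return c
def load(tag): 
    d=np.load(f'{tag}.npz'); return {k:d[k] for k in d}
def pix2w(c,u,v,z=None,h=None):
    """world point using depth z (or intersect world height h)"""
    f=210/np.tan(np.radians(float(c['fov_y']))/2)
    K=np.array([[f,0,float(c['cx'])],[0,f,float(c['cy'])],[0,0,1]])
    p=cv2.undistortPoints(np.array([[[u,v]]],float),K,np.array([float(c['k1']),0,0,0]))[0,0] if 'cv' else None
    d=np.array([p[0],p[1],1]); M=c['cam_to_world']
    if h is not None:
        w=M[:3,:3]@d; t=(h-M[2,3])/w[2]; return M[:3,3]+t*w
    if z is None: z=c['z_map'][int(round(v)),int(round(u))]
    return M[:3,:3]@(d*z)+M[:3,3]
def cloud(c):
    f=210/np.tan(np.radians(float(c['fov_y']))/2)
    K=np.array([[f,0,float(c['cx'])],[0,f,float(c['cy'])],[0,0,1]])
    H,W=c['z_map'].shape
    u,v=np.meshgrid(np.arange(W),np.arange(H))
    p=cv2.undistortPoints(np.stack([u,v],-1).reshape(-1,1,2).astype(float),K,np.array([float(c['k1']),0,0,0])).reshape(H,W,2)
    P=np.concatenate([p,np.ones((H,W,1))],-1)*c['z_map'][...,None]
    w=P@c['cam_to_world'][:3,:3].T+c['cam_to_world'][:3,3]; w[c['z_map']==0]=np.nan
    return w
def proj(c,P):
    f=210/np.tan(np.radians(float(c['fov_y']))/2)
    M=np.linalg.inv(c['cam_to_world']); q=M[:3,:3]@np.array(P)+M[:3,3]; s=q[:2]/q[2]; s=s*(1+float(c['k1'])*(s@s)); return f*s+[float(c['cx']),float(c['cy'])]
E
python3 - <<'E'
from h import *
for n in('side','top'):
    c=grab(n,n+'0'); print(n,c['fov_y'],c['cx'],c['cy'],c['k1'],c['cam_to_world'].round(3).tolist())
print(robot.observe())
E
```

```text
pics
side 42.43394006302563 291.5069323243105 210.0230392156643 -0.01741215467262786 [[-0.737, -0.451, 0.503, -0.214], [-0.675, 0.475, -0.564, 0.839], [0.015, -0.755, -0.655, 1.13], [0.0, 0.0, 0.0, 1.0]]
top 57.03111676132801 280.99330317718807 204.41406036095773 -0.026348521823042266 [[0.023, -0.995, 0.096, 0.444], [-1.0, -0.023, 0.007, -0.002], [-0.005, -0.096, -0.995, 1.353], [0.0, 0.0, 0.0, 1.0]]
{'time': 0.1, 'qpos': array([-1.31598208e+00,  3.42660186e-01,  1.52492079e+00,  1.89247650e-06,
        1.27539561e+00, -1.45998998e-01]), 'qvel': array([ 0.00043343, -0.00260055, -0.00198855,  0.0001868 , -0.0004434 ,
        0.00048256]), 'joint_efforts': array([ 1.78253395e-03, -4.32003307e+01, -2.44694817e+01,  7.19519681e-02,
        5.26157802e-02, -6.99307066e-05]), 'tool_pos': array([ 0.20476719, -0.48302776,  0.226111  ]), 'tool_rot': array([-3.14022371e+00, -2.03126236e-04,  4.00812551e-01]), 'contact_force': array([-0.01163235,  0.22216933,  0.38064993]), 'torque': array([-0.029748  ,  0.03502865, -0.01222343]), 'opening': 0.09170545676563584}
```

View pics/top0.png

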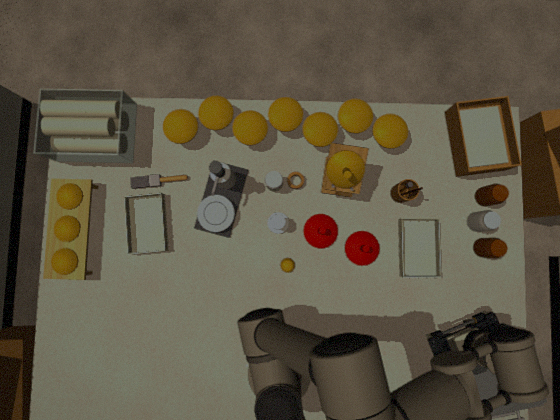

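View pics/side0.png

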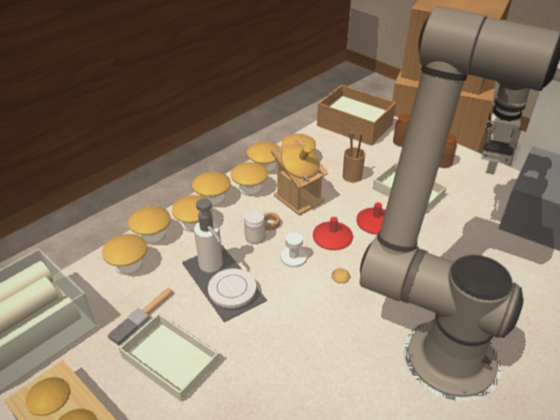

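The top view shows the turntable at about (216,212), the pump (219,168), the pedestal (278,222), the brass dome on its rest (346,170), the tin (275,180) and the tape (297,180). The two red domes are look-alikes. Next I'll enlarge the crops and measure.

```bash
python3 - <<'E'
from h import *
def crop(t,x0,y0,w,h,s,o):
    im=cv2.imread(f'pics/{t}.png')[y0:y0+h,x0:x0+w]; im=cv2.convertScaleAbs(im,alpha=1.4,beta=10)
    cv2.imwrite(f'pics/{o}.png',cv2.resize(im,None,fx=s,fy=s,interpolation=cv2.INTER_CUBIC))
crop('top0',185,140,200,110,4,'c1'); crop('side0',170,120,200,150,4,'c2')
t=load('top0'); W=cloud(t); s=load('side0'); V=cloud(s)
def lv(W,u,v):print((u,v),W[v,u].round(4))
for p in[(216,212),(219,170),(278,222),(346,170),(275,180),(297,180),(288,265)]: lv(W,*p)
# pads at z~0.08 near stand
for nm,C in(('top',W),('side',V)):
    def reg(c,r,lo,hi,l):
        m=(np.hypot(C[...,0]-c[0],C[...,1]-c[1])<r)&(C[...,2]>lo)&(C[...,2]<hi); P=C[m]
        if len(P)<4: print(nm,l,len(P));return
        (cx,cy),rr=cv2.minEnclosingCircle(P[:,:2].astype(np.float32)); print(nm,l,len(P),'mean',P.mean(0).round(4),'circ',round(cx,4),round(cy,4),round(rr,4))
    c=W[222,278];reg(c,.05,.07,.09,'pad')
    c=W[170,219];reg(c,.04,.225,.25,'pump')
    c=W[212,216];reg(c,.075,.027,.042,'table')
    c=W[180,275];reg(c,.05,.078,.1,'tin')
E
```

```text
(216, 212) [0.5391 0.2277 0.0395]
(219, 170) [0.6489 0.1898 0.2336]
(278, 222) [0.5079 0.0149 0.0794]
(346, 170) [ 0.6625 -0.1874  0.2062]
(275, 180) [0.6468 0.0282 0.0836]
(297, 180) [ 0.6627 -0.0478 -0.0044]
(288, 265) [ 0.3647 -0.022   0.0171]
top pad 179 mean [0.5097 0.0179 0.0796] circ 0.5098 0.0183 0.0252
top pump 144 mean [0.6574 0.2    0.2349] circ 0.6581 0.2012 0.02
top table 1082 mean [0.5358 0.2291 0.035 ] circ 0.5362 0.2294 0.0639
top tin 231 mean [0.6498 0.0352 0.0843] circ 0.6502 0.0358 0.0291
side pad 203 mean [0.505  0.0213 0.078 ] circ 0.5059 0.0191 0.0284
side pump 160 mean [0.6521 0.2065 0.2334] circ 0.6556 0.2055 0.022
side table 1451 mean [0.5316 0.236  0.0356] circ 0.5347 0.2327 0.0667
side tin 211 mean [0.6467 0.037  0.0834] circ 0.6456 0.0358 0.0315
```

View pics/c1.png

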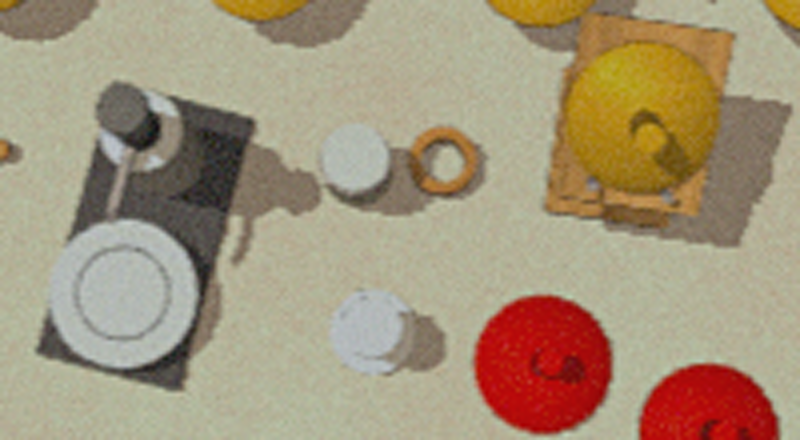

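View pics/c2.png

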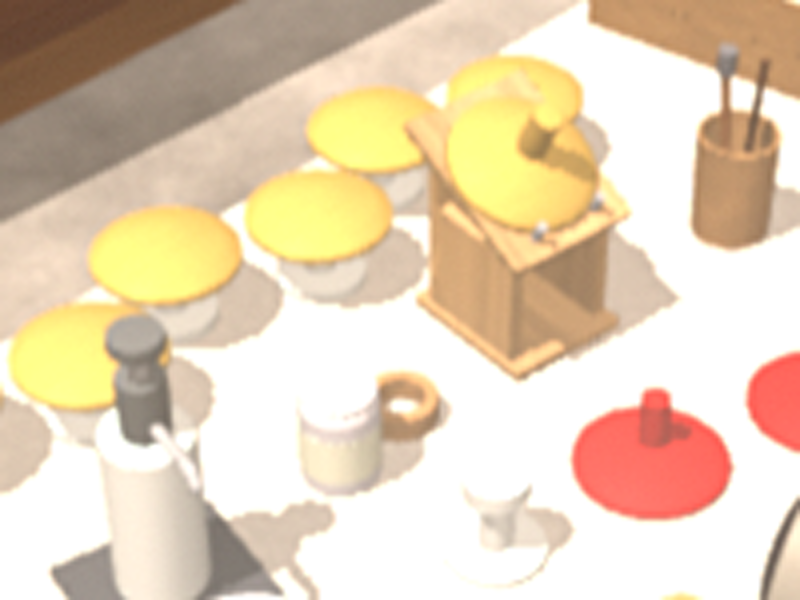

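```bash
python3 - <<'E'
from h import *
s=load('side0');t=load('top0')
def crop(t,x0,y0,w,h,s,o):
    im=cv2.imread(f'pics/{t}.png')[y0:y0+h,x0:x0+w]; im=cv2.convertScaleAbs(im,alpha=.9 if t[0]=='s' else 1.2)
    cv2.imwrite(f'pics/{o}.png',cv2.resize(im,None,fx=s,fy=s,interpolation=cv2.INTER_CUBIC))
crop('side0',180,190,140,120,5,'c3'); crop('top0',190,150,100,90,6,'c4'); crop('side0',270,130,70,80,8,'c5'); crop('top0',315,140,60,60,10,'c6')
E
```

```text
(no output)
```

View pics/c3.png

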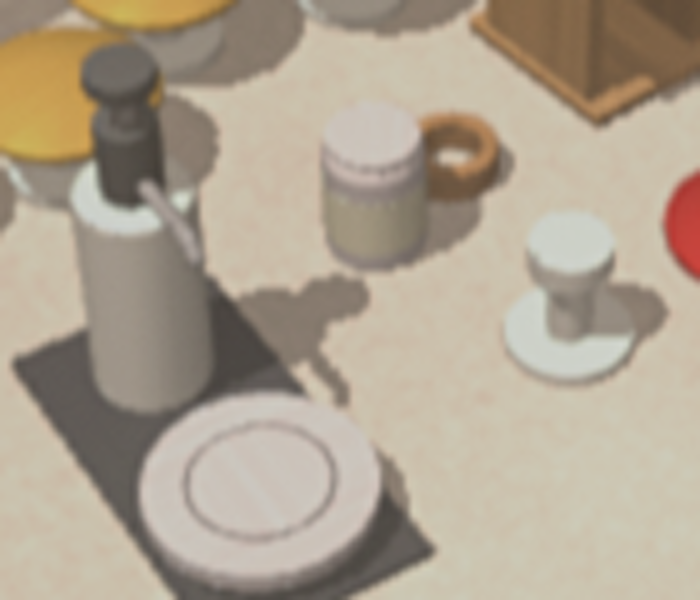

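View pics/c4.png

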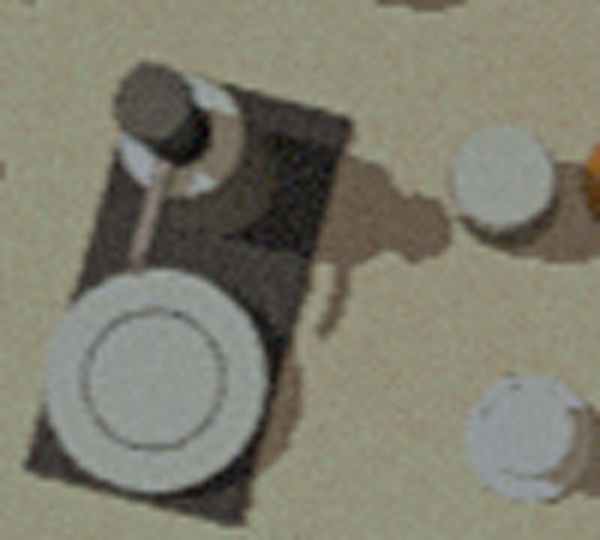

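View pics/c5.png

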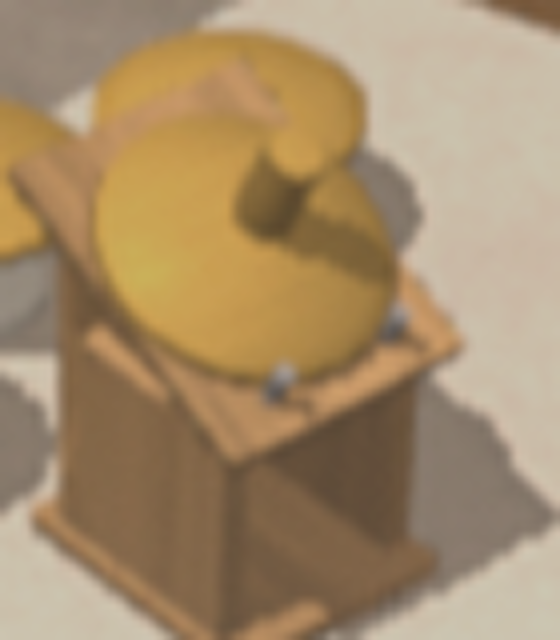

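View pics/c6.png

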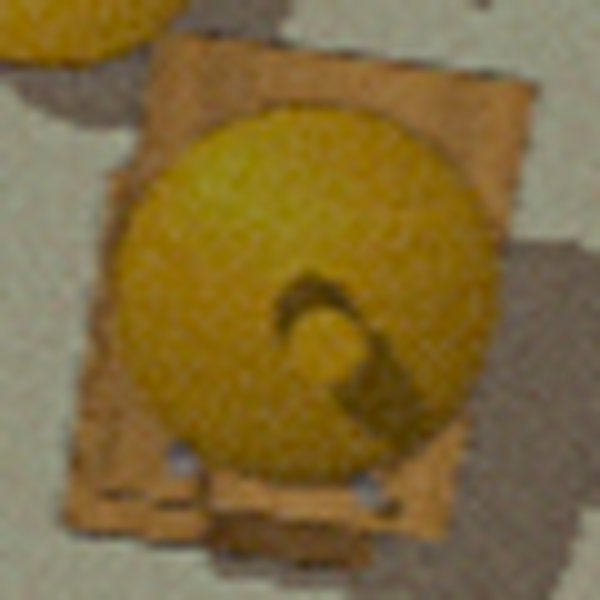

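```bash
python3 - <<'E'
from h import *
s=load('side0');t=load('top0'); W=cloud(t);V=cloud(s)
print('tt',pix2w(s,231.6,285.8,h=.035),pix2w(t,215.25,212.9,h=.035))
print('pump',pix2w(s,203.8,203.2,h=.236),pix2w(t,215.1,166.3,h=.236))
print('pad',pix2w(s,293.8,238.4,h=.08),pix2w(t,276.3,221.3,h=.08))
print('foot',pix2w(s,293.6,256,h=.01),pix2w(t,277.6,222.4,h=.01))
print('neck',pix2w(s,307.2,149,h=.2134),pix2w(t,347.35,174.05,h=.2134))
print('spout',pix2w(t,190+136/6-.5,150+262/6-.5,h=.169))
p=[pix2w(t,315+a/10-.5,140+b/10-.5,h=hh) for a,b,hh in((183,460,.15-.058*np.sin(.436)+.018*np.cos(.436)),(368,490,.15-.058*np.sin(.436)+.018*np.cos(.436)))]
print('pegs',p, np.linalg.norm(p[0]-p[1]), 'yaw',np.arctan2(-(p[0]-p[1])[0],(p[0]-p[1])[1]))
# dome brass pts: plane fit of rim? fit dome sphere top view
im=t['image'].astype(int); 
m=np.zeros(im.shape[:2],bool); m[148:190,324:366]=True
m&=(im[...,0]>im[...,2]*1.8)&(W[...,2]>.11)
# fit pose of dome (x,y,lean az) via surface of board: board points
from scipy.optimize import least_squares
for nm,C,c in(('top',W,t),('side',V,s)):
    m=(np.abs(C[...,0]-.69)<.12)&(np.abs(C[...,1]+.187)<.12)&(C[...,2]>.1)&(C[...,2]<.24)
    P=C[m]; print(nm,m.sum())
    Q=P[:, :]
    # neck end: points closest to highest
    k=P[(np.hypot(P[:,0]-.645,P[:,1]+.187)<.03)]; print(k[k[:,2]>.205].mean(0), (k[:,2]>.205).sum(), k[:,2].max())
    for (a,b) in ([(330,146),(364,150),(326,186),(352,192)] if nm=='top' else [(275,152),(297,184),(324,172),(300,140)]): print((a,b),C[b,a].round(4))
E
```

```text
tt [0.53511888 0.23249057 0.035     ] [0.53625246 0.23097043 0.035     ]
pump [0.65320175 0.20385505 0.236     ] [0.65916115 0.2013342  0.236     ]
pad [0.50613139 0.01999857 0.08      ] [0.51004169 0.02052882 0.08      ]
foot [0.50543482 0.0197594  0.01      ] [0.50997386 0.01717311 0.01      ]
neck [ 0.6434685  -0.18672423  0.2134    ] [ 0.64897549 -0.19035495  0.2134    ]
spout [0.58770976 0.21923219 0.169     ]
pegs [array([ 0.62414111, -0.15638764,  0.14182168]), array([ 0.6159272 , -0.2149582 ,  0.14182168])] 0.05914371559797645 yaw -0.13933080276009963
top 1798
[ 0.65011126 -0.18755087  0.21255709] 57 0.22114844785267618
(330, 146) [ 0.7422 -0.1419  0.1779]
(364, 150) [ 0.7327 -0.2479  0.1754]
(326, 186) [ 0.6254 -0.1374  0.1192]
(352, 192) [ 0.6085 -0.2222  0.114 ]
side 1708
[ 0.64612883 -0.18604795  0.21162845] 42 0.21826220837174282
(275, 152) [ 0.7393 -0.1479  0.176 ]
(297, 184) [ 0.6292 -0.1285  0.1218]
(324, 172) [ 0.6098 -0.2323  0.1207]
(300, 140) [ 0.7296 -0.2524  0.1743]
```

```bash
python3 - <<'E'
from h import *
from scipy.optimize import least_squares
s=load('side0');t=load('top0')
S,C=np.sin(np.radians(25)),np.cos(np.radians(25))
def T(x,y,w,a,b,n): # a along slope up, b left, n normal; (x,y)=under board middle
    lx=a*C-n*S; z=.15+a*S+n*C
    return [x+np.cos(w)*lx-np.sin(w)*b, y+np.sin(w)*lx+np.cos(w)*b, z]
t_=lambda a,b:np.array([315+(a+.5)/10-.5,140+(b+.5)/10-.5]); s_=lambda a,b:np.array([270+(a+.5)/8-.5,130+(b+.5)/8-.5])
O=[('t',t_(155,38),(.075,.06,0)),('t',t_(535,90),(.075,-.06,0)),('t',t_(183,460),(-.058,.03,.018)),('t',t_(368,490),(-.058,-.03,.018)),('t',t_(328,345),(0,0,.07)),
 ('s',s_(20,165),(.075,.06,0)),('s',s_(240,62),(.075,-.06,0)),('s',s_(282,372),(-.058,.03,.018)),('s',s_(398,316),(-.058,-.03,.018)),('s',s_(235,458),(-.075,.06,0)),('s',s_(460,342),(-.075,-.06,0))]
for cams in('t','s','ts'):
    oo=[o for o in O if o[0] in cams]
    f=lambda p:np.concatenate([proj({'t':t,'s':s}[o[0]],T(*p,*o[2]))-o[1] for o in oo])
    r=least_squares(f,[.67,-.19,-.1]); print(cams,r.x.round(4),r.fun.reshape(-1,2).round(1).tolist()); x=r.x
    print('neck top',np.round(T(*x,0,0,.07),4),'grasp',np.round(T(*x,0,0,.055),4))
E
```

```text
t [ 0.6776 -0.1929 -0.1171] [[-0.1, -0.8], [0.4, -0.7], [-0.2, 0.8], [0.2, 0.4], [-0.3, 0.2]]
neck top [ 0.6483 -0.1894  0.2134] grasp [ 0.6546 -0.1902  0.1998]
s [ 0.6763 -0.191  -0.1278] [[-1.7, -0.2], [0.4, -0.9], [0.1, 0.2], [0.3, -0.3], [-0.1, 0.8], [1.0, 0.1]]
neck top [ 0.647  -0.1873  0.2134] grasp [ 0.6533 -0.1881  0.1998]
ts [ 0.6773 -0.1923 -0.1236] [[-0.1, -0.8], [0.3, -0.4], [-0.5, 0.8], [-0.2, 0.6], [-0.6, 0.3], [-1.6, -0.4], [0.3, -1.2], [0.2, -0.1], [0.4, -0.6], [0.1, 0.4], [1.0, -0.3]]
neck top [ 0.6479 -0.1886  0.2134] grasp [ 0.6542 -0.1894  0.1998]
```

```bash
cat >> h.py <<'E'
from scipy.spatial.transform import Rotation as Ro
def plan(pos,rpy):
    o=robot.observe(); R0=Ro.from_euler('xyz',o['tool_rot']); R1=Ro.from_euler('xyz',rpy)
    d=R0.inv().apply(np.array(pos)-o['tool_pos'])/.3; w=(R0.inv()*R1).as_rotvec()/(np.pi/2)
    print('t',round(o['time'],2),'q',o['qpos'].round(2),'F',o['contact_force'].round(1),'open',round(o['opening'],4),'pos',o['tool_pos'].round(4),'rpy',o['tool_rot'].round(3))
    print('end',w.round(3).tolist(),d.round(4).tolist(),'dist mm',round(np.linalg.norm(d)*300),'deg',round(np.linalg.norm(w)*90,1))
    return w,d
PI=np.pi
E
python3 -c "
from h import *
plan([.508,.0195,.15],[PI,0,-.234])"
```

```text
t 0.1 q [-1.32  0.34  1.52  0.    1.28 -0.15] F [-0.   0.2  0.4] open 0.0917 pos [ 0.2048 -0.483   0.2261] rpy [-3.14  -0.     0.401]
end [-0.001, 0.0, 0.404] [1.5842, -1.1476, 0.2556] dist mm 592 deg 36.4
```

Emit:
arm_command([
  [[0, 0, 0.05, 0.11, -0.08, 0, 1], [0, 0, 0.1, 0.22, -0.16, 0, 1], [0, 0, 0.16, 0.34, -0.24, 0, 1], [0, 0, 0.22, 0.45, -0.32, 0, 1], [0, 0, 0.28, 0.56, -0.4, 0, 1], [0, 0, 0.34, 0.68, -0.49, 0, 1], [0, 0, 0.404, 0.79, -0.57, 0, 1], [0, 0, 0.404, 0.85, -0.62, 0, 1]],
])

```text
time: 0.9
tool_pos: [0.3679, -0.2101, 0.2266]
tool_rot: [-3.141, 0.0, -0.235]
contact_force: [0.6, -0.1, 0.3]
opening: 0.092
```

```bash
python3 -c "
from h import *
plan([.508,.0195,.15],[PI,0,-.234])"
```

```text
t 0.9 q [-0.7   0.16  1.78  0.    1.21  1.1 ] F [ 0.6 -0.1  0.3] open 0.092 pos [ 0.3679 -0.2101  0.2266] rpy [-3.141  0.    -0.235]
end [-0.0, 0.0, -0.001] [0.2763, -0.8529, 0.2558] dist mm 280 deg 0.1
```

Emit:
arm_command([
  [[0, 0, 0, 0.05, -0.15, 0, 1], [0, 0, 0, 0.1, -0.3, 0, 1], [0, 0, 0, 0.15, -0.45, 0.03, 1], [0, 0, 0, 0.2, -0.6, 0.08, 1], [0, 0, 0, 0.24, -0.74, 0.15, 1], [0, 0, 0, 0.275, -0.853, 0.22, 1], [0, 0, 0, 0.275, -0.853, 0.255, 1], [0, 0, 0, 0.275, -0.853, 0.255, 1]],
])

```text
time: 1.7
tool_pos: [0.5053, 0.0179, 0.1482]
tool_rot: [3.141, 0.004, -0.232]
contact_force: [0.1, -0.6, 0.0]
opening: 0.0917
```

```bash
python3 -c "
from h import *
plan([.508,.0195,.052],[PI,0,-.234])
grab('side','s1');grab('top','t1')
for n,b in(('s1',(230,170,130,110)),('t1',(230,170,110,100))):
    im=cv2.imread(f'pics/{n}.png');x,y,w,h=b;cv2.imwrite(f'pics/{n}c.png',cv2.resize(im[y:y+h,x:x+w],None,fx=5,fy=5,interpolation=cv2.INTER_CUBIC))
"
```

```text
t 1.7 q [-0.12  0.39  1.69 -0.    1.07  1.69] F [ 0.1 -0.6  0. ] open 0.0917 pos [0.5053 0.0179 0.1482] rpy [ 3.141  0.004 -0.232]
end [0.001, 0.003, 0.001] [0.0088, -0.0076, 0.3207] dist mm 96 deg 0.3
```

View pics/s1c.png

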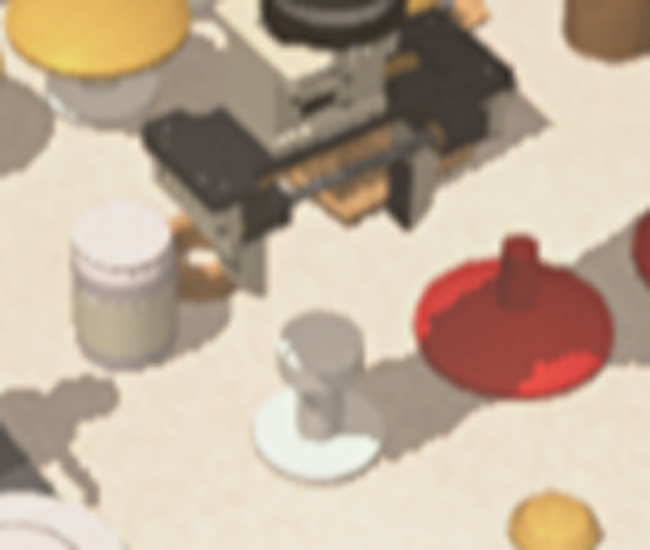

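The fingers straddle the pedestal pad with the jaws open across it, so I'll descend.

Emit:
arm_command([
  [[0, 0.003, 0, 0.009, -0.007, 0.06, 1], [0, 0.003, 0, 0.009, -0.007, 0.13, 1], [0, 0.003, 0, 0.009, -0.007, 0.2, 1], [0, 0.003, 0, 0.009, -0.007, 0.27, 1], [0, 0.003, 0, 0.009, -0.007, 0.32, 1], [0, 0.003, 0, 0.009, -0.007, 0.32, 1], [0, 0.003, 0, 0.009, -0.007, 0.32, 0.4], [0, 0.003, 0, 0.009, -0.007, 0.32, 0.1]],
], grip_force=15)

```text
time: 2.6
tool_pos: [0.5106, 0.0179, 0.0556]
tool_rot: [-3.141, -0.007, -0.235]
contact_force: [1.1, -1.0, -0.2]
opening: 0.0803
```

Emit:
arm_command([
  [[0, 0, 0, 0, 0, 0, 0.05], [0, 0, 0, 0, 0, 0, -0.2], [0, 0, 0, 0, 0, 0, -1], [0, 0, 0, 0, 0, 0, -1]],
], grip_force=30)

```text
time: 3.0
tool_pos: [0.5098, 0.0184, 0.0544]
tool_rot: [3.141, -0.005, -0.233]
contact_force: [-0.8, -0.8, 1.1]
opening: 0.0496
```

```bash
python3 -c "
from h import *
plan([.508,.0195,.052],[PI,0,-.234])"
```

```text
t 3.0 q [-0.11  0.52  1.78 -0.    0.83  1.69] F [-0.8 -0.8  1.1] open 0.0496 pos [0.5098 0.0184 0.0544] rpy [ 3.141 -0.005 -0.233]
end [0.0, -0.003, 0.0] [-0.0068, -0.002, 0.008] dist mm 3 deg 0.3
```

Emit:
arm_command([
  [[0, 0, 0, 0, 0, -0.06, -1], [0, 0, 0, 0, 0, -0.15, -1], [0, 0, 0, -0.02, -0.05, -0.235, -1], [0, 0, 0, -0.05, -0.14, -0.235, -1], [0, 0, 0, -0.09, -0.26, -0.235, -1], [0, 0, 0, -0.13, -0.39, -0.235, -1], [0, 0, 0, -0.17, -0.52, -0.235, -1], [0, 0, 0, -0.2, -0.6, -0.235, -1]],
])

```text
time: 3.8
tool_pos: [0.4919, 0.2102, 0.1241]
tool_rot: [-3.141, -0.004, -0.232]
contact_force: [0.1, -0.5, -2.2]
opening: 0.0497
```

Emit:
arm_command([
  [[0, 0, 0, 0, -0.04, 0, -1], [0, 0, 0, 0, -0.04, 0, -1], [0, 0, 0, 0, -0.04, 0, -1]],
])

```text
time: 4.1
tool_pos: [0.4956, 0.2185, 0.1241]
tool_rot: [3.141, -0.004, -0.234]
contact_force: [-0.2, -0.6, -1.6]
opening: 0.0496
```

```bash
python3 -c "
from h import *
plan([.536,.232,.103],[PI,0,-.234])
grab('side','s2');grab('top','t2')
for n,b in(('s2',(170,180,150,130)),('t2',(180,140,120,110))):
    im=cv2.imread(f'pics/{n}.png');x,y,w,h=b;cv2.imwrite(f'pics/{n}c.png',cv2.resize(im[y:y+h,x:x+w],None,fx=5,fy=5,interpolation=cv2.INTER_CUBIC))
"
```

```text
t 4.1 q [ 0.28  0.47  1.63 -0.    1.04  2.08] F [-0.2 -0.6 -1.6] open 0.0496 pos [0.4956 0.2185 0.1241] rpy [ 3.141 -0.004 -0.234]
end [0.001, -0.003, 0.0] [0.1204, -0.0751, 0.0706] dist mm 48 deg 0.3
```

View pics/s2c.png

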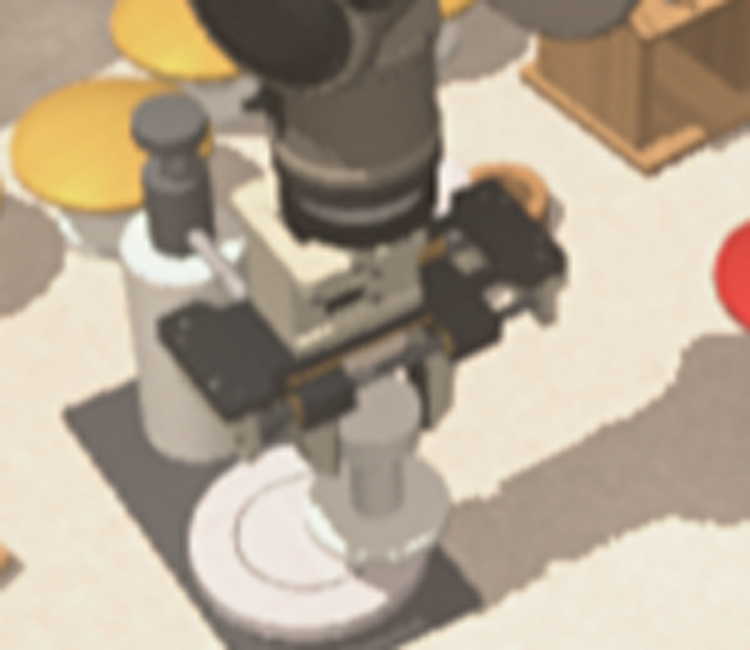

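View pics/t2c.png

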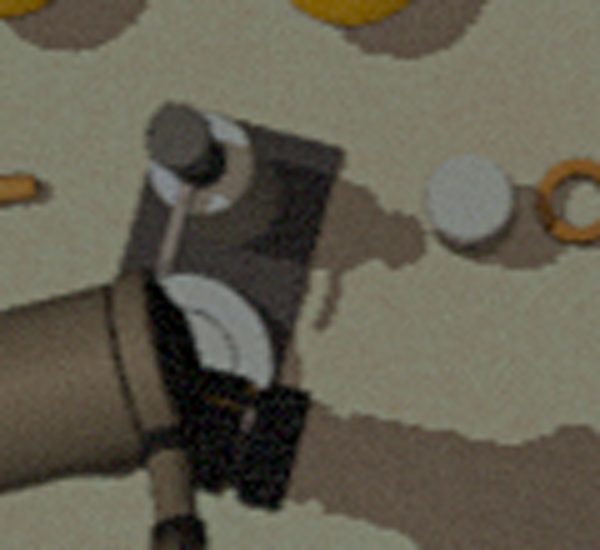

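```bash
python3 -c "
from h import *
s=load('s2')
print(pix2w(s,245.4,280.8,h=.079), pix2w(s,170+380/5-.5,180+405/5-.5,h=.149))
c=load('s2');m=s['z_map'];
P=cloud(s);k=(np.hypot(P[...,0]-.495,P[...,1]-.219)<.06)&(P[...,2]>.062)&(P[...,2]<.088);print(k.sum(),P[k].mean(0),P[k].min(0),P[k].max(0))
"
```

```text
[0.49166504 0.22104053 0.079     ] [0.49305303 0.21539463 0.149     ]
426 [0.4867062  0.22637006 0.07975206] [0.45591983 0.1825028  0.07032571] [0.53279062 0.25841549 0.08787536]
```

Emit:
arm_command([
  [[0, 0, 0, 0, -0.03, 0.03, -1], [0, 0, 0, 0.03, -0.06, 0.06, -1], [0, 0, 0, 0.07, -0.073, 0.06, -1], [0, 0, 0, 0.11, -0.073, 0.06, -1], [0, 0, 0, 0.127, -0.073, 0.065, -1], [0, 0, 0, 0.127, -0.073, 0.08, -1], [0, 0, 0, 0.127, -0.073, 0.095, -1], [0, 0, 0, 0.127, -0.073, 0.105, -1]],
])

```text
time: 5.0
tool_pos: [0.5371, 0.2316, 0.0924]
tool_rot: [3.141, -0.004, -0.234]
contact_force: [0.3, 0.1, -2.5]
opening: 0.0496
```

Emit:
arm_command([
  [[0, 0, 0, 0, 0, 0.003, -1], [0, 0, 0, 0, 0, 0.006, -1], [0, 0, 0, 0, 0, 0.006, -1]],
])

```text
time: 5.3
tool_pos: [0.5377, 0.2319, 0.0913]
tool_rot: [3.142, -0.005, -0.234]
contact_force: [0.7, 0.5, -2.3]
opening: 0.0493
```

```bash
python3 -c "
from h import *
plan([.5378,.2308,.0894],[PI,0,-.234])
grab('side','s3')
for n,b in(('s3',(170,180,150,130)),):
    im=cv2.imread(f'pics/{n}.png');x,y,w,h=b;cv2.imwrite(f'pics/{n}c.png',cv2.resize(im[y:y+h,x:x+w],None,fx=5,fy=5,interpolation=cv2.INTER_CUBIC))
"
```

```text
t 5.3 q [ 0.28  0.58  1.53 -0.    1.02  2.08] F [ 0.7  0.5 -2.3] open 0.0493 pos [0.5377 0.2319 0.0913] rpy [ 3.142 -0.005 -0.234]
end [0.0, -0.003, 0.0] [0.001, 0.0034, 0.0064] dist mm 2 deg 0.3
```

View pics/s3c.png

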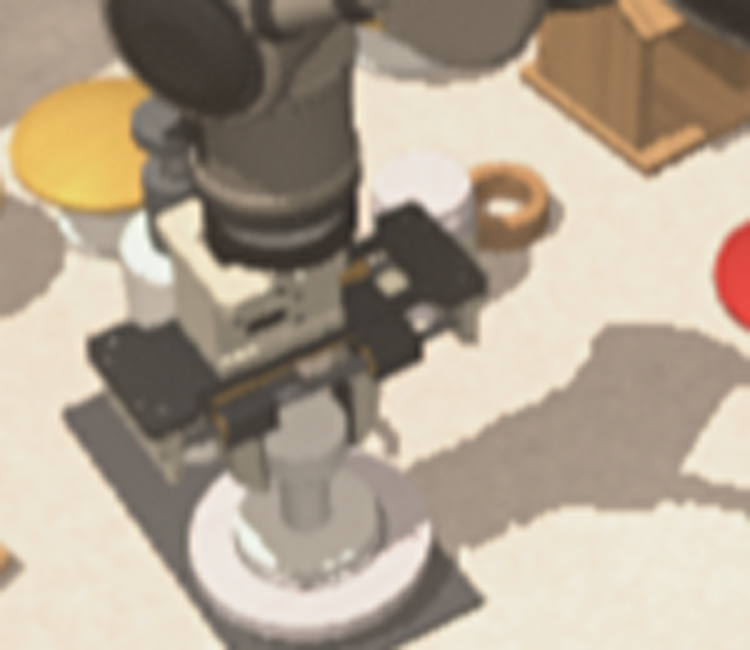

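Emit:
arm_command([
  [[0, 0, 0, 0, 0, 0.003, -1], [0, 0, 0, 0, 0, 0.006, -1], [0, 0, 0, 0, 0, 0.007, -1], [0, 0, 0, 0, 0, 0.007, -1]],
])

```text
time: 5.75
tool_pos: [0.5379, 0.2318, 0.0895]
tool_rot: [-3.142, -0.005, -0.234]
contact_force: [-0.3, -0.3, 0.6]
opening: 0.0495
```

The force changed from -2.3 N to about +0.6 N, so the pedestal is resting on the turntable. I'll release it.

Emit:
arm_command([
  [[0, 0, 0, 0, 0, 0, 0.3], [0, 0, 0, 0, 0, 0, 0.6], [0, 0, 0, 0, 0, 0, 0.8], [0, 0, 0, 0, 0, 0, 0.8], [0, 0, 0, 0, 0, 0, 0.8], [0, 0, 0, 0, 0, 0, 0.8]],
])

```text
time: 6.35
tool_pos: [0.5378, 0.2318, 0.0892]
tool_rot: [3.142, -0.005, -0.234]
contact_force: [0.1, 0.5, 0.6]
opening: 0.0824
```

Emit:
arm_command([
  [[0, 0, 0, 0, 0, -0.06, 0.8], [0, 0, 0, 0, 0, -0.15, 0.8], [0, 0, 0, 0, 0, -0.27, 0.8], [0, 0, 0, -0.1, 0, -0.4, 0.8], [0, 0, 0, -0.25, 0.1, -0.48, 0.8], [0, 0, 0, -0.32, 0.26, -0.48, 0.8], [0, 0, 0, -0.32, 0.42, -0.48, 0.8], [0, 0, 0, -0.32, 0.55, -0.48, 0.8]],
])

```text
time: 7.15
tool_pos: [0.404, 0.0927, 0.2333]
tool_rot: [-3.142, -0.006, -0.232]
contact_force: [1.3, -1.6, 0.7]
opening: 0.0825
```

```bash
python3 -c "
from h import *
grab('side','s4');grab('top','t4')
for n,b in(('s4',(180,210,120,110)),('t4',(180,150,100,90))):
    im=cv2.imread(f'pics/{n}.png');x,y,w,h=b;cv2.imwrite(f'pics/{n}c.png',cv2.resize(im[y:y+h,x:x+w],None,fx=6,fy=6,interpolation=cv2.INTER_CUBIC))
S,C=np.sin(np.radians(25)),np.cos(np.radians(25)); w=-.1236
n=np.array([-S*np.cos(w),-S*np.sin(w),C]); o=np.array([.6773,-.1923,.15])
R=np.column_stack([np.cross([-np.sin(w)*-1,-np.cos(w),0],-n),[np.sin(w),-np.cos(w),0],-n]); rpy=Ro.from_matrix(R).as_euler('xyz'); print(rpy.round(4))
for d in(.033,.09,.13): p=o+n*d; print(d,p.round(4)); plan(p,rpy)
"
```

```text
[ 3.1416 -0.4363 -0.1236]
0.033 [ 0.6635 -0.1906  0.1799]
t 7.25 q [ 0.04  0.13  1.79 -0.    1.22  1.85] F [0.1 0.7 0.1] open 0.0823 pos [0.4042 0.09   0.2332] rpy [ 3.14  -0.005 -0.238]
end [0.017, 0.274, -0.072] [1.0596, 0.7044, 0.1842] dist mm 386 deg 25.5
0.09 [ 0.6396 -0.1876  0.2316]
t 7.25 q [ 0.04  0.13  1.79 -0.    1.22  1.85] F [0.1 0.7 0.1] open 0.0823 pos [0.4042 0.09   0.2332] rpy [ 3.14  -0.005 -0.238]
end [0.017, 0.274, -0.072] [0.9807, 0.7139, 0.0116] dist mm 364 deg 25.5
0.13 [ 0.6228 -0.1855  0.2678]
t 7.25 q [ 0.04  0.13  1.79 -0.    1.22  1.85] F [0.1 0.7 0.1] open 0.0823 pos [0.4042 0.09   0.2332] rpy [ 3.14  -0.005 -0.238]
end [0.017, 0.274, -0.072] [0.9254, 0.7205, -0.1095] dist mm 353 deg 25.5
```

View pics/s4c.png

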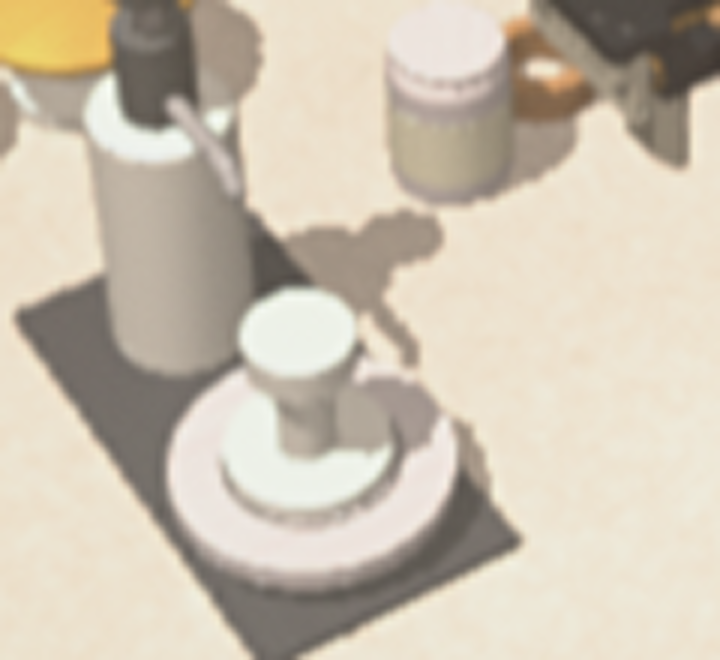

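View pics/t4c.png

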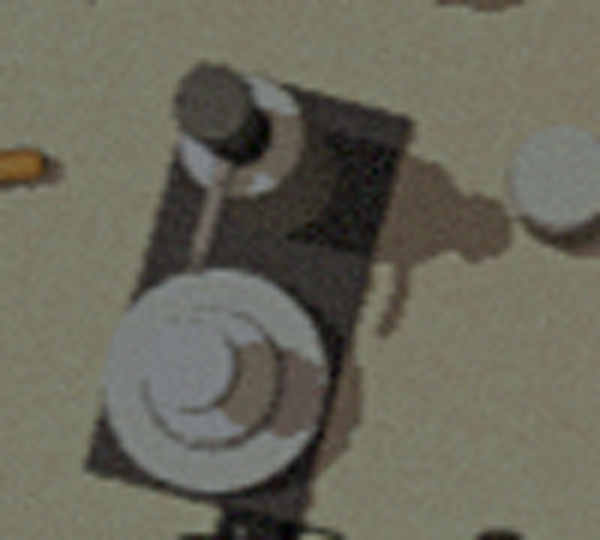

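```bash
python3 -c "
from h import *
s=load('s4');t=load('t4')
print('side pad',pix2w(s,229.25,265.3,h=.115),'tt',pix2w(s,231.6,285.8,h=.035))
print('top pad',pix2w(t,180+186.5/6-.5,150+366.5/6-.5,h=.115),'tt',pix2w(t,180+211.5/6-.5,150+380.5/6-.5,h=.035))
for n,W in(('s',cloud(s)),('t',cloud(t))):
  k=(np.hypot(W[...,0]-.536,W[...,1]-.232)<.045)&(W[...,2]>.108)&(W[...,2]<.122);print(n,k.sum(),W[k].mean(0))
"
```

```text
side pad [0.53552139 0.23400262 0.115     ] tt [0.53511888 0.23249057 0.035     ]
top pad [0.53774882 0.23215044 0.115     ] tt [0.53615533 0.23268307 0.035     ]
s 229 [0.53471527 0.23444491 0.11459266]
t 189 [0.53809055 0.22942978 0.11428919]
```

Both cameras put the pedestal within 2 mm of the turntable's centre and upright. Next is the pre-grasp pose above the dome, along its neck axis.

Emit:
arm_command([
  [[0, 0.03, -0.01, 0.09, 0.07, -0.02, 0.3], [0, 0.06, -0.02, 0.2, 0.16, -0.05, 0.3], [0.005, 0.1, -0.03, 0.32, 0.25, -0.08, 0.3], [0.01, 0.14, -0.04, 0.44, 0.34, -0.1, 0.3], [0.01, 0.18, -0.05, 0.56, 0.44, -0.11, 0.3], [0.01, 0.22, -0.06, 0.68, 0.53, -0.11, 0.3], [0.017, 0.26, -0.07, 0.8, 0.62, -0.11, 0.3], [0.017, 0.274, -0.072, 0.9, 0.7, -0.11, 0.3]],
])

```text
time: 8.05
tool_pos: [0.6202, -0.1745, 0.2668]
tool_rot: [-3.14, -0.437, -0.119]
contact_force: [-1.0, 0.4, 0.3]
opening: 0.0596
```

Emit:
arm_command([
  [[0, 0, 0, 0, 0, 0, 0.3], [0, 0, 0, 0, 0, 0, 0.3], [0, 0, 0, 0, 0, 0, 0.3]],
])

```text
time: 8.35
tool_pos: [0.6191, -0.1719, 0.2669]
tool_rot: [-3.14, -0.435, -0.118]
contact_force: [-0.3, 1.4, 0.1]
opening: 0.0595
```

```bash
python3 -c "
from h import *
S,C=np.sin(np.radians(25)),np.cos(np.radians(25)); w=-.1236
n=np.array([-S*np.cos(w),-S*np.sin(w),C]); o=np.array([.6773,-.1923,.15])
for d in(.09,.033): plan(o+n*d,[PI,-.4363,-.1236])
grab('side','s5')
im=cv2.imread('pics/s5.png')[90:220,220:390];cv2.imwrite('pics/s5c.png',cv2.resize(im,None,fx=4.5,fy=4.5,interpolation=cv2.INTER_CUBIC))
"
```

```text
t 8.35 q [-0.46  0.31  1.54  0.19  0.89  1.14] F [-0.3  1.4  0.1] open 0.0595 pos [ 0.6191 -0.1719  0.2669] rpy [-3.14  -0.435 -0.118]
end [-0.003, 0.001, 0.003] [0.0174, 0.0441, 0.1378] dist mm 44 deg 0.4
t 8.35 q [-0.46  0.31  1.54  0.19  0.89  1.14] F [-0.3  1.4  0.1] open 0.0595 pos [ 0.6191 -0.1719  0.2669] rpy [-3.14  -0.435 -0.118]
end [-0.003, 0.001, 0.003] [0.0177, 0.0449, 0.3278] dist mm 99 deg 0.4
```

View pics/s5c.png

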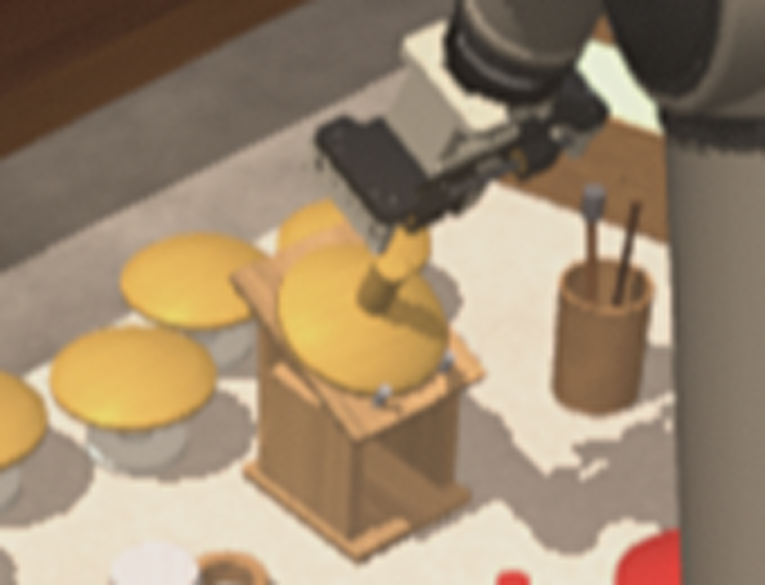

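The gripper is above the neck and offset about 14 mm sideways. I'll align it and then descend along the axis.

Emit:
arm_command([
  [[0, 0, 0, 0.01, 0.02, 0.03, 0.3], [0, 0, 0, 0.0175, 0.0445, 0.07, 0.3], [0, 0, 0, 0.0175, 0.0445, 0.1, 0.3], [0, 0, 0, 0.0175, 0.0445, 0.1, 0.3], [0, 0, 0, 0.0175, 0.0445, 0.1, 0.3]],
])

```text
time: 8.9
tool_pos: [0.635, -0.1883, 0.2413]
tool_rot: [-3.14, -0.435, -0.119]
contact_force: [-0.1, 1.1, -0.8]
opening: 0.0597
```

```bash
python3 -c "
from h import *
S,C=np.sin(np.radians(25)),np.cos(np.radians(25)); w=-.1236
n=np.array([-S*np.cos(w),-S*np.sin(w),C]); o=np.array([.6773,-.1923,.15])
for d in(.033,): plan(o+n*d,[PI,-.4363,-.1236])
grab('side','s6');grab('top','t6')
im=cv2.imread('pics/s6.png')[110:200,250:370];cv2.imwrite('pics/s6c.png',cv2.resize(im,None,fx=6,fy=6,interpolation=cv2.INTER_CUBIC))
im=cv2.imread('pics/t6.png')[120:220,300:400];cv2.imwrite('pics/t6c.png',cv2.resize(im,None,fx=6,fy=6,interpolation=cv2.INTER_CUBIC))
"
```

```text
t 8.9 q [-0.48  0.37  1.53  0.2   0.84  1.11] F [-0.1  1.1 -0.8] open 0.0597 pos [ 0.635  -0.1883  0.2413] rpy [-3.14  -0.435 -0.119]
end [-0.002, 0.001, 0.002] [0.0001, -0.0032, 0.2256] dist mm 68 deg 0.3
```

View pics/s6c.png

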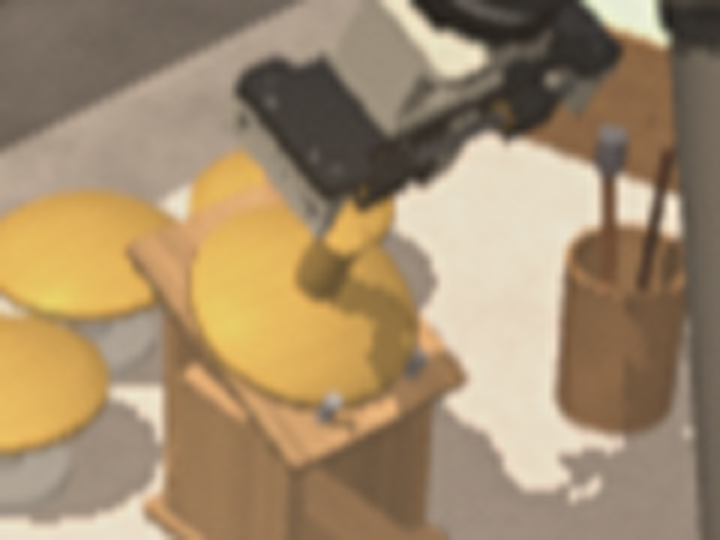

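View pics/t6c.png

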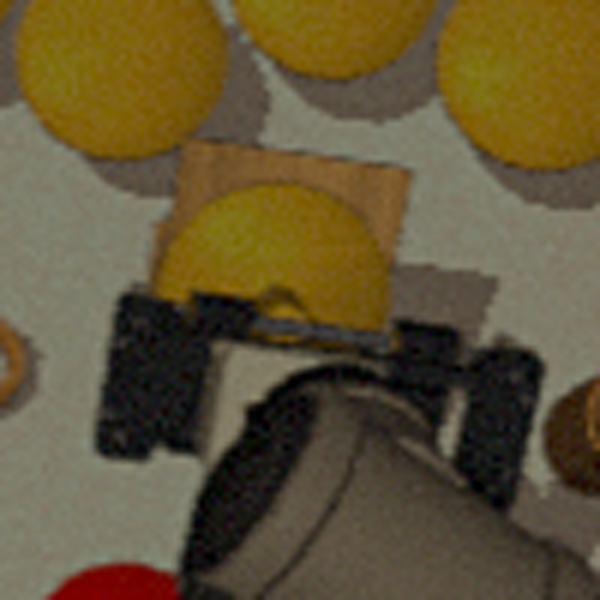

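Emit:
arm_command([
  [[0, 0, 0, 0, -0.003, 0.05, 0.3], [0, 0, 0, 0, -0.003, 0.1, 0.3], [0, 0, 0, 0, -0.003, 0.15, 0.3], [0, 0, 0, 0, -0.003, 0.19, 0.3], [0, 0, 0, 0, -0.003, 0.21, 0.3], [0, 0, 0, 0, -0.003, 0.217, 0.3], [0, 0, 0, 0, -0.003, 0.217, 0.3]],
])

```text
time: 9.7
tool_pos: [0.6626, -0.1907, 0.1828]
tool_rot: [-3.14, -0.435, -0.119]
contact_force: [0.5, 0.1, -0.6]
opening: 0.0595
```

```bash
python3 -c "
from h import *
S,C=np.sin(np.radians(25)),np.cos(np.radians(25)); w=-.1236
n=np.array([-S*np.cos(w),-S*np.sin(w),C]); o=np.array([.6773,-.1923,.15])
for d in(.033,): plan(o+n*d,[PI,-.4363,-.1236])
grab('side','s7')
im=cv2.imread('pics/s7.png')[120:200,260:360];im=cv2.convertScaleAbs(im,alpha=1.2);cv2.imwrite('pics/s7c.png',cv2.resize(im,None,fx=7,fy=7,interpolation=cv2.INTER_CUBIC))
"
```

```text
t 9.7 q [-0.46  0.47  1.54  0.21  0.73  1.1 ] F [ 0.5  0.1 -0.6] open 0.0595 pos [ 0.6626 -0.1907  0.1828] rpy [-3.14  -0.435 -0.119]
end [-0.002, 0.001, 0.003] [-0.0016, -0.0007, 0.0098] dist mm 3 deg 0.3
```

View pics/s7c.png

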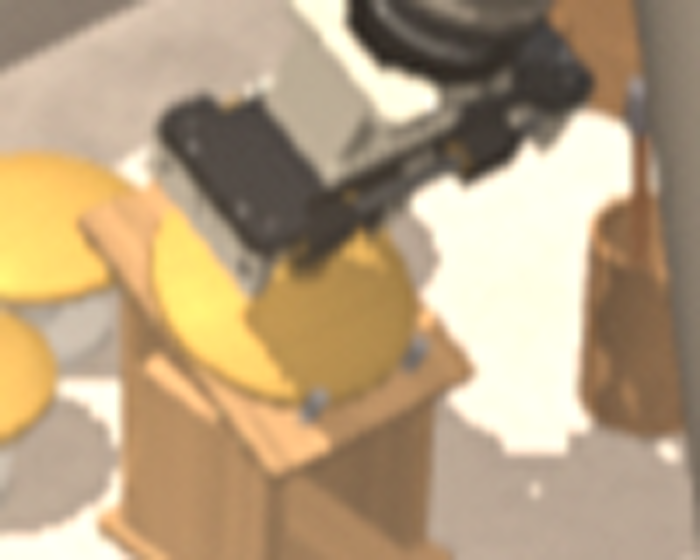

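Emit:
arm_command([
  [[0, 0, 0, 0, 0, 0, 0.1], [0, 0, 0, 0, 0, 0, -0.05], [0, 0, 0, 0, 0, 0, -0.2], [0, 0, 0, 0, 0, 0, -0.32], [0, 0, 0, 0, 0, 0, -0.4], [0, 0, 0, 0, 0, 0, -0.4]],
], grip_force=6)

```text
time: 10.35
tool_pos: [0.6625, -0.1907, 0.1831]
tool_rot: [-3.14, -0.436, -0.119]
contact_force: [0.6, -0.7, 0.0]
opening: 0.0279
```

Emit:
arm_command([
  [[0, 0, 0, 0, 0, 0, -0.45], [0, 0, 0, 0, 0, 0, -0.5], [0, 0, 0, 0, 0, 0, -0.6], [0, 0, 0, 0, 0, 0, -0.8]],
], grip_force=6)

```text
time: 10.75
tool_pos: [0.6625, -0.1908, 0.183]
tool_rot: [-3.14, -0.436, -0.119]
contact_force: [-0.6, -0.4, -0.6]
opening: 0.0241
```

Emit:
arm_command([
  [[0, 0, 0, 0, 0, 0, -1], [0, 0, 0, 0, 0, 0, -1], [0, 0, 0, 0, 0, -0.02, -1], [0, 0, 0, 0, 0, -0.05, -1], [0, 0, 0, 0, 0, -0.1, -1], [0, 0, 0, 0, 0, -0.16, -1], [0, 0, 0, 0, 0, -0.23, -1], [0, 0, 0, 0, 0, -0.3, -1]],
], grip_force=45)

```text
time: 11.55
tool_pos: [0.6236, -0.1857, 0.266]
tool_rot: [-3.14, -0.435, -0.119]
contact_force: [0.3, 0.3, -2.5]
opening: 0.023
```

```bash
python3 -c "
from h import *
plan([.55,-.11,.29],[PI,0,-.234])
grab('side','s8')
im=cv2.imread('pics/s8.png')[60:220,220:400];im=cv2.convertScaleAbs(im,alpha=1.1);cv2.imwrite('pics/s8c.png',cv2.resize(im,None,fx=4,fy=3.6,interpolation=cv2.INTER_CUBIC))
"
```

```text
t 11.55 q [-0.48  0.32  1.52  0.2   0.89  1.12] F [ 0.3  0.3 -2.5] open 0.023 pos [ 0.6236 -0.1857  0.266 ] rpy [-3.14  -0.435 -0.119]
end [-0.017, -0.276, 0.072] [-0.2144, -0.2219, -0.1873] dist mm 108 deg 25.8
```

View pics/s8c.png

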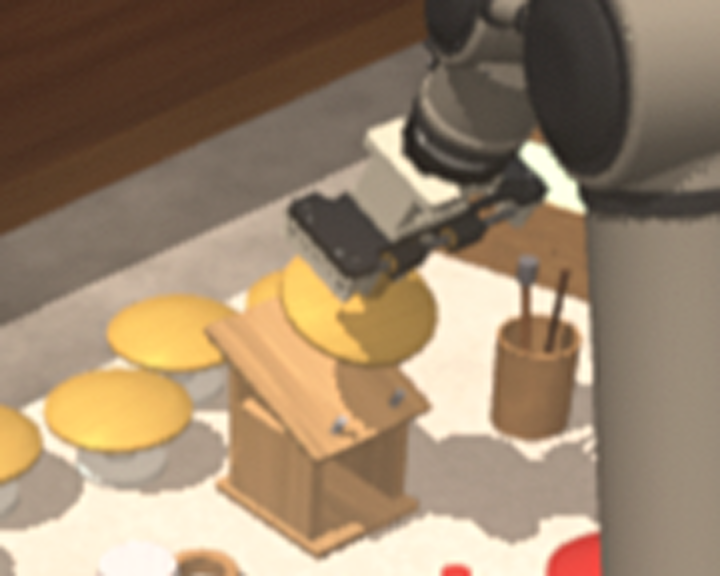

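The dome is off the rest and held at 2.5 N. Now I'll turn it upright while backing away.

Emit:
arm_command([
  [[-0.001, -0.02, 0.005, -0.02, -0.02, -0.03, -1], [-0.003, -0.055, 0.014, -0.05, -0.05, -0.07, -1], [-0.005, -0.095, 0.025, -0.08, -0.09, -0.11, -1], [-0.008, -0.135, 0.035, -0.12, -0.13, -0.15, -1], [-0.011, -0.175, 0.045, -0.15, -0.16, -0.175, -1], [-0.013, -0.215, 0.056, -0.18, -0.19, -0.187, -1], [-0.016, -0.255, 0.066, -0.205, -0.215, -0.187, -1], [-0.017, -0.276, 0.072, -0.214, -0.222, -0.187, -1]],
])

```text
time: 12.4
tool_pos: [0.5509, -0.1094, 0.2887]
tool_rot: [-3.142, 0.001, -0.234]
contact_force: [0.6, -0.3, -3.2]
opening: 0.0231
```

Emit:
arm_command([
  [[0, 0, 0, 0, 0, 0, -1], [0, 0, 0, 0, 0, 0, -1]],
])

```text
time: 12.6
tool_pos: [0.5514, -0.1105, 0.2886]
tool_rot: [3.141, -0.003, -0.233]
contact_force: [0.5, -0.6, -2.7]
opening: 0.0231
```

```bash
python3 -c "
from h import *
plan([.43,.20,.18],[PI,0,-.234])
grab('side','s9')
im=cv2.imread('pics/s9.png')[90:250,230:410];im=cv2.convertScaleAbs(im,alpha=1.1);cv2.imwrite('pics/s9c.png',cv2.resize(im,None,fx=4,fy=3.6,interpolation=cv2.INTER_CUBIC))
"
```

```text
t 12.6 q [-0.33  0.37  1.31  0.    1.46  1.47] F [ 0.5 -0.6 -2.7] open 0.0231 pos [ 0.5514 -0.1105  0.2886] rpy [ 3.141e+00 -3.000e-03 -2.330e-01]
end [0.0, -0.002, 0.0] [-0.6338, -0.9133, 0.3602] dist mm 351 deg 0.2
```

View pics/s9c.png

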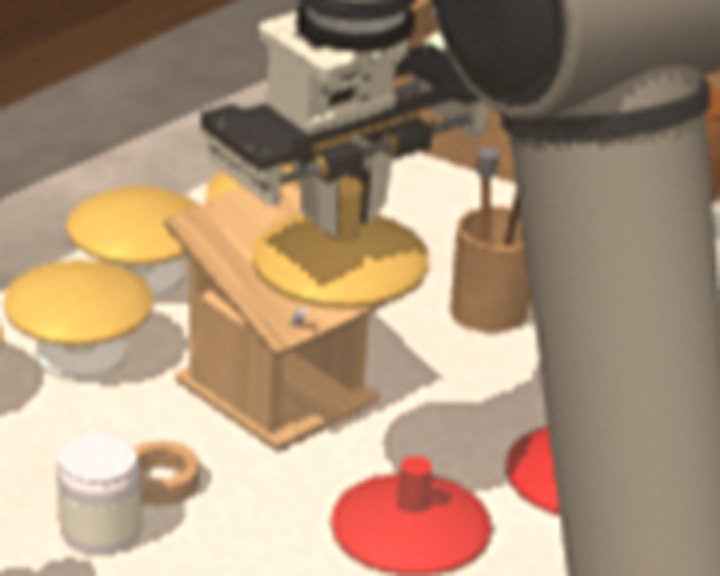

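Emit:
arm_command([
  [[0, 0, 0, -0.03, -0.04, 0, -1], [0, 0, 0, -0.09, -0.12, 0.02, -1], [0, 0, 0, -0.15, -0.22, 0.05, -1], [0, 0, 0, -0.22, -0.32, 0.08, -1], [0, 0, 0, -0.29, -0.42, 0.11, -1], [0, 0, 0, -0.36, -0.52, 0.14, -1], [0, 0, 0, -0.43, -0.62, 0.17, -1], [0, 0, 0, -0.5, -0.72, 0.2, -1]],
])

```text
time: 13.45
tool_pos: [0.4541, 0.1359, 0.2283]
tool_rot: [-3.141, -0.003, -0.234]
contact_force: [-0.5, 0.6, -3.3]
opening: 0.0225
```

Emit:
arm_command([
  [[0, 0, 0, -0.07, -0.1, 0.03, -1], [0, 0, 0, -0.13, -0.19, 0.06, -1], [0, 0, 0, -0.18, -0.28, 0.09, -1], [0, 0, 0, -0.22, -0.34, 0.1, -1], [0, 0, 0, -0.24, -0.38, 0.1, -1], [0, 0, 0, -0.24, -0.38, 0.1, -1], [0, 0, 0, -0.24, -0.38, 0.1, -1]],
])

```text
time: 14.15
tool_pos: [0.4121, 0.2616, 0.1985]
tool_rot: [3.142, -0.003, -0.233]
contact_force: [0.0, 0.3, -2.8]
opening: 0.0231
```

```bash
python3 -c "
from h import *
plan([.41,.263,.165],[PI,0,-.234])
grab('side','s10');grab('top','t10')
im=cv2.imread('pics/s10.png')[170:350,160:340];im=cv2.convertScaleAbs(im,alpha=1.0);cv2.imwrite('pics/s10c.png',cv2.resize(im,None,fx=3.3,fy=3.3,interpolation=cv2.INTER_CUBIC))
"
```

```text
t 14.15 q [ 0.41  0.3   1.67 -0.    1.17  2.21] F [ 0.   0.3 -2.8] open 0.0231 pos [0.4121 0.2616 0.1985] rpy [ 3.142e+00 -3.000e-03 -2.330e-01]
end [0.0, -0.002, 0.0] [-0.0083, -0.0029, 0.1116] dist mm 34 deg 0.2
```

View pics/s10c.png

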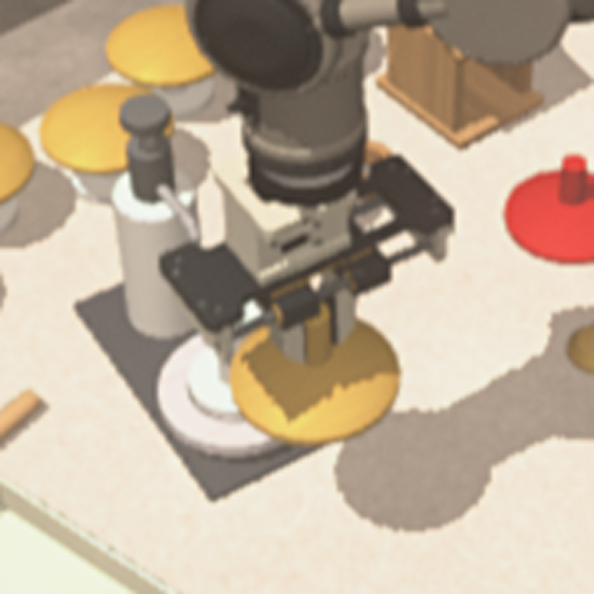

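```bash
python3 -c "
from h import *
s=load('s10');im=s['image'].astype(int)
h=cv2.cvtColor(s['image'],cv2.COLOR_RGB2HSV)
m=((h[...,0]>12)&(h[...,0]<32)&(h[...,1]>110)).astype(np.uint8); 
n,l,st,ce=cv2.connectedComponentsWithStats(m); k=l[280,255]; print(st[k]); m=(l==k)
z0=.1985-.036
from scipy.optimize import minimize
a=np.linspace(0,2*np.pi,90)
def mask(p):
    pts=[proj(s,[p[0]+.061*np.cos(t),p[1]+.061*np.sin(t),zz]) for t in a for zz in(z0,z0+.007)]
    return np.array(pts)
# boundary fit: lower boundary & left/right of mask
ys,xs=np.nonzero(m)
low={x:ys[xs==x].max() for x in np.unique(xs)}
def cost(p):
    pts=mask(p); hull=cv2.convexHull(pts.astype(np.float32))
    e=[cv2.pointPolygonTest(hull,(float(x),float(y)+.5),True) for x,y in low.items()]
    return np.sum(np.minimum(np.abs(e),2)**2)
for zz in(z0-.003,z0,z0+.003):
    z0=zz; r=minimize(cost,[.408,.262],method='Nelder-Mead'); print(zz,r.x.round(4),r.fun/len(low))
cv2.imwrite('pics/m10.png',(m*255).astype(np.uint8)[220:320,210:300].repeat(5,0).repeat(5,1))
"
```

```text
[ 230  262   51   43 1400]
0.1595 [0.4144 0.2591] 0.23072057711923313
0.1625 [0.4126 0.2607] 0.24294688588118055
0.1655 [0.4108 0.2624] 0.25601205208719396
```

View pics/m10.png

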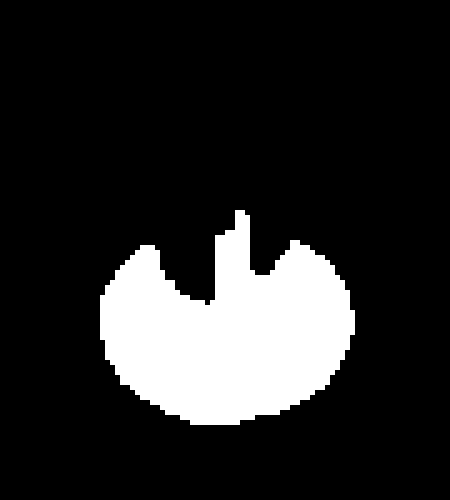

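Seen from the side, the dome hangs level and within about 1 mm of the TCP axis. I'll lower it to 9 mm above pad height and bring it in level under the spout.

Emit:
arm_command([
  [[0, 0, 0, 0, 0, 0.03, -1], [0, 0, 0, 0, 0, 0.08, -1], [0, 0, 0, 0, 0, 0.12, -1], [0, 0, 0, 0, 0, 0.128, -1], [0, 0, 0, 0.03, 0, 0.128, -1], [0, 0, 0, 0.08, 0, 0.128, -1], [0, 0, 0, 0.14, 0, 0.128, -1], [0, 0, 0, 0.2, -0.002, 0.128, -1]],
])

```text
time: 15.05
tool_pos: [0.4729, 0.2481, 0.1605]
tool_rot: [-3.141, -0.004, -0.234]
contact_force: [-0.0, 0.3, -2.4]
opening: 0.0231
```

```bash
python3 -c "
from h import *
plan([.5357,.2335,.160],[PI,0,-.234])
grab('side','s11')
im=cv2.imread('pics/s11.png')[180:320,170:320];cv2.imwrite('pics/s11c.png',cv2.resize(im,None,fx=4,fy=4,interpolation=cv2.INTER_CUBIC))
"
```

```text
t 15.05 q [ 0.34  0.42  1.6  -0.    1.12  2.15] F [-0.   0.3 -2.4] open 0.0231 pos [0.4729 0.2481 0.1605] rpy [-3.141 -0.004 -0.234]
end [-0.0, -0.002, -0.0] [0.2149, -0.0014, 0.0024] dist mm 64 deg 0.2
```

View pics/s11c.png

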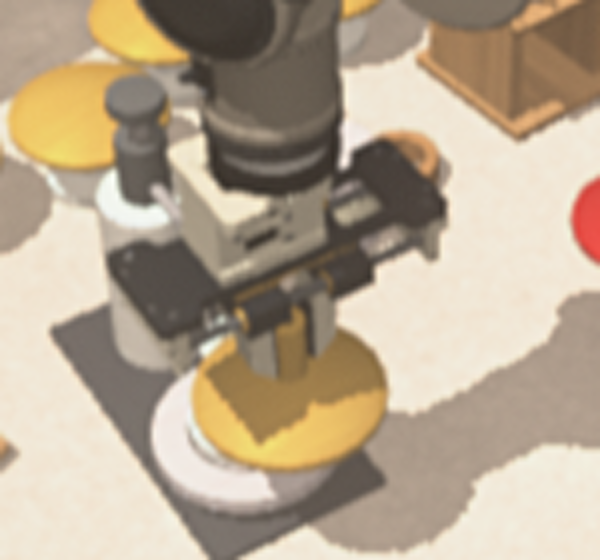

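Emit:
arm_command([
  [[0, 0, 0, 0.04, 0, 0, -1], [0, 0, 0, 0.08, 0, 0, -1], [0, 0, 0, 0.12, 0, 0, -1], [0, 0, 0, 0.16, 0, 0, -1], [0, 0, 0, 0.19, 0, 0, -1], [0, 0, 0, 0.212, 0, 0, -1], [0, 0, 0, 0.212, 0, 0, -1], [0, 0, 0, 0.212, 0, 0, -1]],
])

```text
time: 15.9
tool_pos: [0.5321, 0.2339, 0.1597]
tool_rot: [3.141, -0.001, -0.234]
contact_force: [0.0, 0.4, -3.8]
opening: 0.0232
```

```bash
python3 -c "
from h import *
plan([.5357,.2335,.151],[PI,0,-.234])
grab('side','s12')
im=cv2.imread('pics/s12.png')[180:320,170:320];cv2.imwrite('pics/s12c.png',cv2.resize(im,None,fx=4,fy=4,interpolation=cv2.INTER_CUBIC))
"
```

```text
t 15.9 q [ 0.28  0.5   1.46 -0.    1.18  2.09] F [ 0.   0.4 -3.8] open 0.0232 pos [0.5321 0.2339 0.1597] rpy [ 3.141e+00 -1.000e-03 -2.340e-01]
end [0.0, -0.001, 0.0] [0.0118, -0.0016, 0.0289] dist mm 9 deg 0.1
```

View pics/s12c.png

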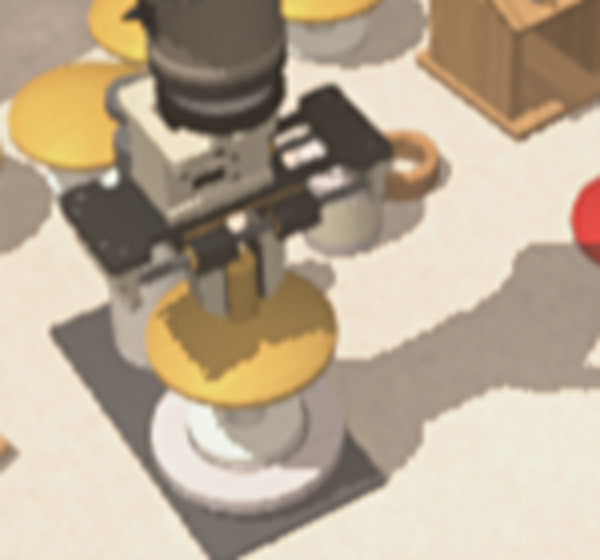

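Emit:
arm_command([
  [[0, 0, 0, 0.011, 0, 0, -1], [0, 0, 0, 0.011, 0, 0.006, -1], [0, 0, 0, 0.011, 0, 0.012, -1], [0, 0, 0, 0.011, 0, 0.018, -1], [0, 0, 0, 0.011, 0, 0.022, -1], [0, 0, 0, 0.011, 0, 0.022, -1]],
])

```text
time: 16.55
tool_pos: [0.5354, 0.233, 0.1529]
tool_rot: [3.141, -0.001, -0.234]
contact_force: [-0.3, 0.2, -3.1]
opening: 0.023
```

```bash
python3 -c "
from h import *
plan([.5357,.2335,.151],[PI,0,-.234])
grab('side','s13')
im=cv2.imread('pics/s13.png')[200:310,180:290];cv2.imwrite('pics/s13c.png',cv2.resize(im,None,fx=5.4,fy=5.4,interpolation=cv2.INTER_CUBIC))
s=load('s13')
h=cv2.cvtColor(s['image'],cv2.COLOR_RGB2HSV)
m=((h[...,0]>12)&(h[...,0]<32)&(h[...,1]>110)).astype(np.uint8)
n,l,st,ce=cv2.connectedComponentsWithStats(m); k=l[274,230]; print(k,st[k]); m=(l==k)
from scipy.optimize import minimize
a=np.linspace(0,2*np.pi,90); z0=.118
ys,xs=np.nonzero(m); low={x:ys[xs==x].max() for x in np.unique(xs)}
def cost(p):
    pts=np.array([proj(s,[p[0]+.061*np.cos(t),p[1]+.061*np.sin(t),zz]) for t in a for zz in(z0,z0+.007)]); hull=cv2.convexHull(pts.astype(np.float32))
    return np.sum(np.minimum(np.abs([cv2.pointPolygonTest(hull,(float(x),float(y)+.5),True) for x,y in low.items()]),2)**2)
r=minimize(cost,[.535,.234],method='Nelder-Mead'); print(r.x.round(4),r.fun/len(low))
"
```

```text
t 16.55 q [ 0.28  0.51  1.46 -0.    1.16  2.08] F [-0.3  0.2 -3.1] open 0.023 pos [0.5354 0.233  0.1529] rpy [ 3.141e+00 -1.000e-03 -2.340e-01]
end [0.0, -0.001, 0.0] [0.0004, -0.0018, 0.0065] dist mm 2 deg 0.1
56 [ 206  243   47   40 1189]
[0.5356 0.2327] 0.11140883633823424
```

View pics/s13c.png

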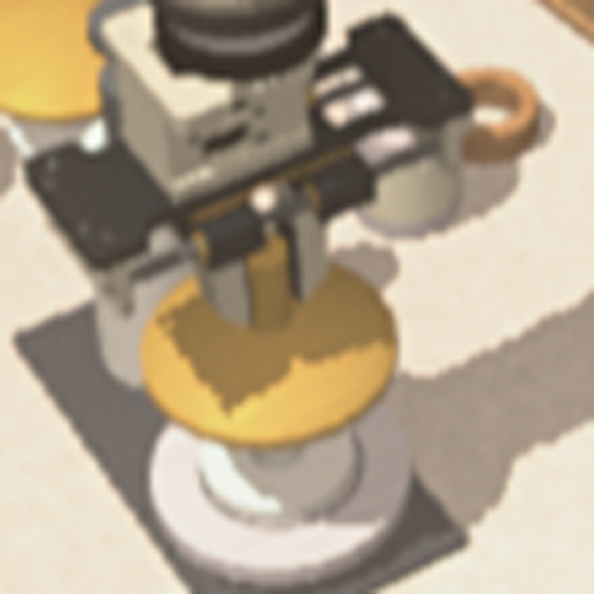

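The dome is within about 1.3 mm of the pad axis in this view. Now the last few millimetres, in small steps.

Emit:
arm_command([
  [[0, 0, 0, 0, -0.002, 0.002, -1], [0, 0, 0, 0, -0.002, 0.004, -1], [0, 0, 0, 0, -0.002, 0.006, -1], [0, 0, 0, 0, -0.002, 0.006, -1]],
])

```text
time: 17.0
tool_pos: [0.5357, 0.2336, 0.1513]
tool_rot: [3.141, -0.001, -0.234]
contact_force: [0.1, 0.1, -2.4]
opening: 0.0232
```

Emit:
arm_command([
  [[0, 0, 0, 0, 0, 0.0025, -1], [0, 0, 0, 0, 0, 0.005, -1], [0, 0, 0, 0, 0, 0.005, -1]],
])

```text
time: 17.3
tool_pos: [0.536, 0.2336, 0.1511]
tool_rot: [-3.141, -0.003, -0.234]
contact_force: [-1.6, -0.7, 5.2]
opening: 0.0232
```

Contact is confirmed. I'll ease off a little and release.

Emit:
arm_command([
  [[0, 0, 0, 0, 0, -0.002, -1], [0, 0, 0, 0, 0, -0.002, -1], [0, 0, 0, 0, 0, -0.002, -0.55], [0, 0, 0, 0, 0, -0.002, -0.45], [0, 0, 0, 0, 0, -0.002, -0.3], [0, 0, 0, 0, 0, -0.002, 0], [0, 0, 0, 0, 0, -0.002, 0.2], [0, 0, 0, 0, 0, -0.002, 0.2]],
])

```text
time: 18.1
tool_pos: [0.5358, 0.2336, 0.1504]
tool_rot: [3.141, -0.001, -0.234]
contact_force: [0.3, -0.6, 0.8]
opening: 0.0514
```

```bash
python3 -c "
from h import *
plan([.5357,.2335,.151],[PI,0,-.234])
grab('side','s14')
im=cv2.imread('pics/s14.png')[200:310,180:290];cv2.imwrite('pics/s14c.png',cv2.resize(im,None,fx=5.4,fy=5.4,interpolation=cv2.INTER_CUBIC))
"
```

```text
t 18.1 q [ 0.28  0.52  1.47 -0.    1.16  2.09] F [ 0.3 -0.6  0.8] open 0.0514 pos [0.5358 0.2336 0.1504] rpy [ 3.141e+00 -1.000e-03 -2.340e-01]
end [0.0, -0.001, 0.0] [-0.0002, 0.0005, -0.0021] dist mm 1 deg 0.1
```

View pics/s14c.png

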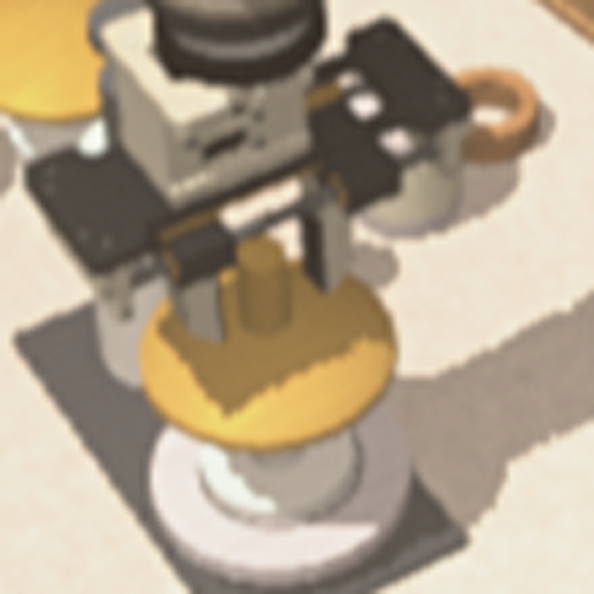

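Emit:
arm_command([
  [[0, 0, 0, 0, 0, -0.02, 0.25], [0, 0, 0, 0, 0, -0.06, 0.25], [0, 0, 0, 0, 0, -0.12, 0.25], [0, 0, 0, 0, 0, -0.22, 0.25], [0, 0, 0, 0, 0, -0.33, 0], [0, 0, 0, -0.06, 0, -0.44, -0.5], [0, 0, 0, -0.18, 0, -0.48, -1], [0, 0, 0, -0.3, 0, -0.48, -1]],
])

```text
time: 18.95
tool_pos: [0.4482, 0.2549, 0.2978]
tool_rot: [-3.138, -0.007, -0.235]
contact_force: [-0.2, 0.7, 0.3]
opening: 0.0301
```

Emit:
arm_command([
  [[0, 0, 0, -0.1, 0, 0, -1], [0, 0, 0, -0.1, 0.15, 0, -1], [0, 0, 0, -0.1, 0.3, 0, -1], [0, 0, 0, -0.1, 0.3, 0, -1]],
])

```text
time: 19.35
tool_pos: [0.3967, 0.1709, 0.2959]
tool_rot: [3.141, -0.003, -0.236]
contact_force: [-0.5, 1.1, -0.2]
opening: 0.0012
```

```bash
python3 -c "
from h import *
plan([.6565,.203,.27],[PI,0,-.234])
grab('side','s15');grab('top','t15')
im=cv2.imread('pics/s15.png')[190:310,170:290];cv2.imwrite('pics/s15c.png',cv2.resize(im,None,fx=5,fy=5,interpolation=cv2.INTER_CUBIC))
im=cv2.imread('pics/t15.png')[140:250,170:280];cv2.imwrite('pics/t15c.png',cv2.resize(im,None,fx=5.4,fy=5.4,interpolation=cv2.INTER_CUBIC))
"
```

```text
t 19.35 q [ 0.23  0.12  1.63 -0.    1.39  2.04] F [-0.5  1.1 -0.2] open 0.0012 pos [0.3967 0.1709 0.2959] rpy [ 3.141e+00 -3.000e-03 -2.360e-01]
end [0.001, -0.002, -0.002] [0.8165, -0.3068, 0.0887] dist mm 263 deg 0.2
```

View pics/s15c.png

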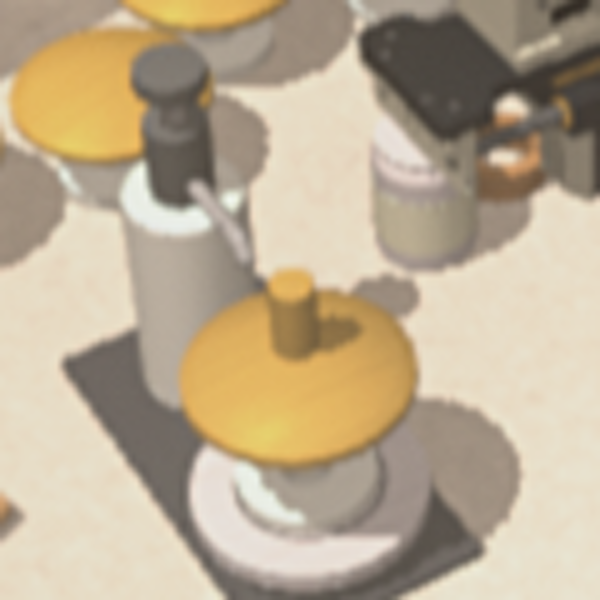

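View pics/t15c.png

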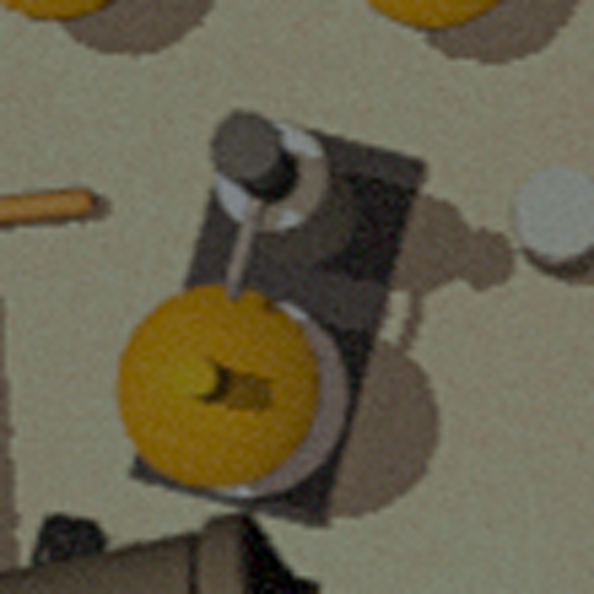

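```bash
python3 -c "
from h import *
s=load('s15');t=load('t15')
print('neck',pix2w(s,170+293.5/5-.5,190+285/5-.5,h=.185),pix2w(t,170+195.5/5.4-.5,140+377.5/5.4-.5,h=.185))
print('rim top',pix2w(t,170+218.5/5.4-.5,140+386/5.4-.5,h=.12))
print('pump',pix2w(s,170+168/5-.5,190+69/5-.5,h=.236),pix2w(t,170+244/5.4-.5,140+146/5.4-.5,h=.236))
"
```

```text
neck [0.53255739 0.23450253 0.185     ] [0.53566293 0.23389118 0.185     ]
rim top [0.5360437 0.2331435 0.12     ]
pump [0.6541922  0.20533941 0.236     ] [0.65842911 0.20252566 0.236     ]
```

The dome is level, and both views put it within 2–3 mm of the pad axis. Next I'll go above the pump head with the fingers closed.

Emit:
arm_command([
  [[0, 0, 0, 0.08, -0.03, -0.02, -1], [0, 0, 0, 0.2, -0.08, -0.02, -1], [0, 0, 0, 0.32, -0.13, -0.02, -1], [0, 0, 0, 0.45, -0.18, -0.02, -1], [0, 0, 0, 0.58, -0.23, -0.02, -1], [0, 0, 0, 0.7, -0.28, 0, -1], [0, 0, 0, 0.8, -0.309, 0.03, -1], [0, 0, 0, 0.816, -0.309, 0.08, -1]],
])

```text
time: 20.25
tool_pos: [0.6605, 0.2085, 0.2688]
tool_rot: [-3.141, -0.002, -0.233]
contact_force: [0.0, -0.7, -0.2]
opening: 0.0005
```

Emit:
arm_command([
  [[0, 0, 0, 0, 0, 0, -1], [0, 0, 0, 0, 0, 0, -1]],
])

```text
time: 20.45
tool_pos: [0.6567, 0.208, 0.2706]
tool_rot: [3.141, -0.0, -0.233]
contact_force: [-0.5, -0.1, 0.3]
opening: 0.0004
```

```bash
python3 -c "
from h import *
plan([.6565,.2035,.236],[PI,0,-.234])
grab('side','s16')
im=cv2.imread('pics/s16.png')[150:300,150:300];cv2.imwrite('pics/s16c.png',cv2.resize(im,None,fx=4,fy=4,interpolation=cv2.INTER_CUBIC))
"
```

```text
t 20.45 q [ 0.2   0.64  0.91 -0.    1.59  2.  ] F [-0.5 -0.1  0.3] open 0.0004 pos [0.6567 0.208  0.2706] rpy [ 3.141 -0.    -0.233]
end [0.0, -0.0, 0.001] [0.0028, 0.0147, 0.1154] dist mm 35 deg 0.1
```

View pics/s16c.png

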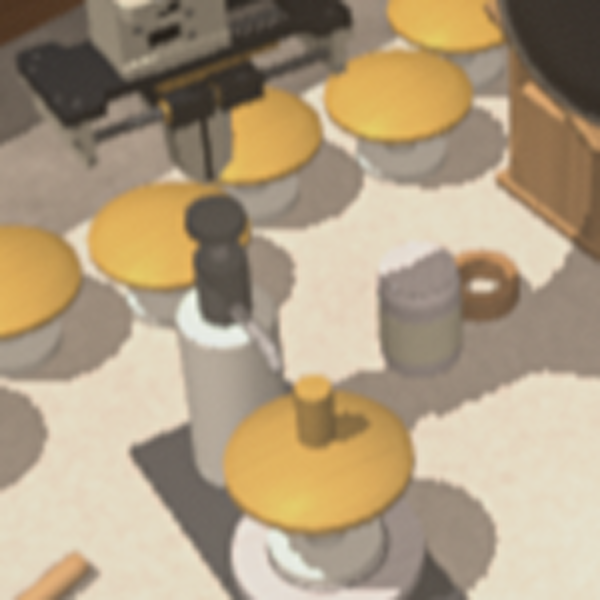

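Emit:
arm_command([
  [[0, 0, 0, 0.003, 0.015, 0.03, -1], [0, 0, 0, 0.003, 0.015, 0.07, -1], [0, 0, 0, 0.003, 0.015, 0.1, -1], [0, 0, 0, 0.003, 0.015, 0.115, -1], [0, 0, 0, 0.003, 0.015, 0.13, -1], [0, 0, 0, 0.003, 0.015, 0.145, -1], [0, 0, 0, 0.003, 0.015, 0.155, -1], [0, 0, 0, 0.003, 0.015, 0.155, -1]],
])

```text
time: 21.3
tool_pos: [0.657, 0.2027, 0.2252]
tool_rot: [3.141, -0.002, -0.234]
contact_force: [-5.6, -1.7, 7.4]
opening: 0.0004
```

Emit:
arm_command([
  [[0, 0, 0, 0, 0, 0.008, -1], [0, 0, 0, 0, 0, 0.016, -1], [0, 0, 0, 0, 0, 0.024, -1], [0, 0, 0, 0, 0, 0.03, -1], [0, 0, 0, 0, 0, 0.033, -1], [0, 0, 0, 0, 0, 0.033, -1]],
])

```text
time: 21.9
tool_pos: [0.6571, 0.2027, 0.2165]
tool_rot: [3.142, -0.003, -0.234]
contact_force: [-5.8, -1.8, 11.5]
opening: 0.0003
```

Emit:
arm_command([
  [[0, 0, 0, 0, 0, 0.003, -1], [0, 0, 0, 0, 0, 0.006, -1], [0, 0, 0, 0, 0, 0.008, -1], [0, 0, 0, 0, 0, 0.008, -1], [0, 0, 0, 0, 0, 0.008, -1]],
])

```text
time: 22.4
tool_pos: [0.6572, 0.2027, 0.2162]
tool_rot: [-3.141, -0.004, -0.234]
contact_force: [-9.6, -3.0, 18.5]
opening: 0.0007
```

```bash
python3 -c "
from h import *
plan([.6565,.2035,.27],[PI,0,-.234])
grab('side','s17')
im=cv2.imread('pics/s17.png')[150:300,150:300];cv2.imwrite('pics/s17c.png',cv2.resize(im,None,fx=4,fy=4,interpolation=cv2.INTER_CUBIC))
"
```

```text
t 22.4 q [ 0.19  0.66  1.02 -0.    1.45  1.99] F [-9.6 -3.  18.5] open 0.0007 pos [0.6572 0.2027 0.2162] rpy [-3.141 -0.004 -0.234]
end [-0.0, -0.003, 0.0] [-0.002, -0.0022, -0.1795] dist mm 54 deg 0.3
```

View pics/s17c.png

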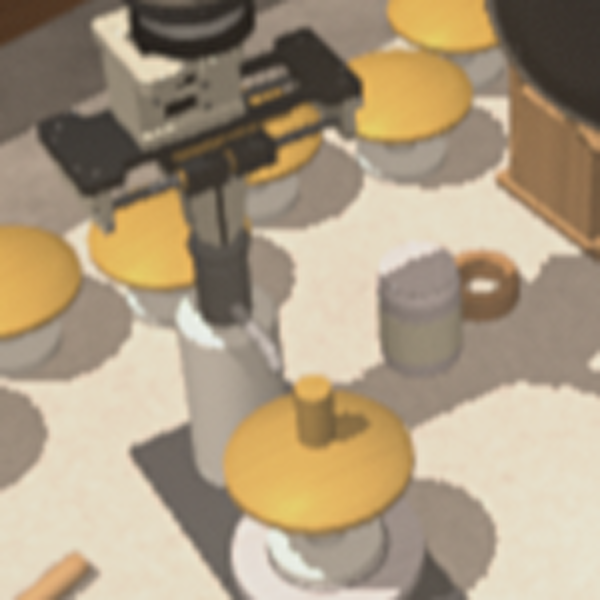

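The pump is at its stop: the TCP stopped at 216 mm while the force rose to 18.5 N, and the dome hasn't moved. Now I'll raise the tool slowly, then retreat high.

Emit:
arm_command([
  [[0, 0, 0, 0, 0, 0, -1], [0, 0, 0, 0, 0, -0.02, -1], [0, 0, 0, 0, 0, -0.05, -1], [0, 0, 0, 0, 0, -0.08, -1], [0, 0, 0, 0, 0, -0.14, -1], [0, 0, 0, 0, 0, -0.22, -1], [0, 0, 0, 0, 0, -0.28, -1], [0, 0, 0, -0.08, 0, -0.3, -1]],
])

```text
time: 23.25
tool_pos: [0.6363, 0.2076, 0.303]
tool_rot: [-3.14, -0.006, -0.236]
contact_force: [-0.1, -0.4, -0.0]
opening: 0.0008
```

Emit:
arm_command([
  [[0, 0, 0, -0.1, 0, 0, -1], [0, 0, 0, -0.22, 0, 0, -1], [0, 0, 0, -0.36, 0, 0, -1], [0, 0, 0, -0.5, 0, 0, -1], [0, 0, 0, -0.64, 0.08, 0, -1], [0, 0, 0, -0.74, 0.2, 0, -1], [0, 0, 0, -0.74, 0.33, 0, -1], [0, 0, 0, -0.74, 0.33, 0, -1]],
])

```text
time: 24.05
tool_pos: [0.3938, 0.1612, 0.3022]
tool_rot: [3.141, -0.003, -0.235]
contact_force: [-0.9, 0.2, -0.3]
opening: 0.0001
```

Emit:
arm_command([
  [[0, 0, 0, 0, 0, 0, -1], [0, 0, 0, 0, 0, 0, -1], [0, 0, 0, 0, 0, 0, -1], [0, 0, 0, 0, 0, 0, -1]],
])

```text
time: 24.45
tool_pos: [0.3955, 0.1641, 0.3012]
tool_rot: [3.141, -0.001, -0.233]
contact_force: [0.1, -0.2, -0.7]
opening: 0.0001
```

```bash
python3 -c "
from h import *
plan([.6565,.2035,.27],[PI,0,-.234])
s=grab('side','s18');t=grab('top','t18')
W=cloud(t);k=(np.hypot(W[...,0]-.657,W[...,1]-.203)<.03)&(W[...,2]>.19)&(W[...,2]<.26);print('pump z',np.median(W[k][:,2]),k.sum())
V=cloud(s);k=(np.hypot(V[...,0]-.655,V[...,1]-.204)<.012)&(V[...,2]>.19)&(V[...,2]<.26);print('pump z side',np.median(V[k][:,2]))
im=cv2.imread('pics/s18.png')[190:310,170:290];cv2.imwrite('pics/s18c.png',cv2.resize(im,None,fx=5,fy=5,interpolation=cv2.INTER_CUBIC))
"
```

```text
t 24.45 q [ 0.21  0.11  1.63 -0.    1.41  2.02] F [ 0.1 -0.2 -0.7] open 0.0001 pos [0.3955 0.1641 0.3012] rpy [ 3.141e+00 -1.000e-03 -2.330e-01]
end [0.0, -0.001, 0.001] [0.8162, -0.3288, 0.1047] dist mm 266 deg 0.1
pump z 0.23474509272187494 168
pump z side 0.23203498583612192
```

View pics/s18c.png

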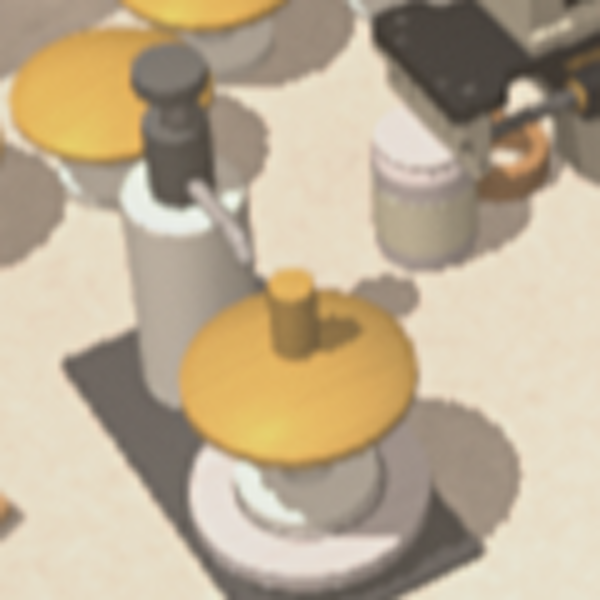

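View pics/t18.png

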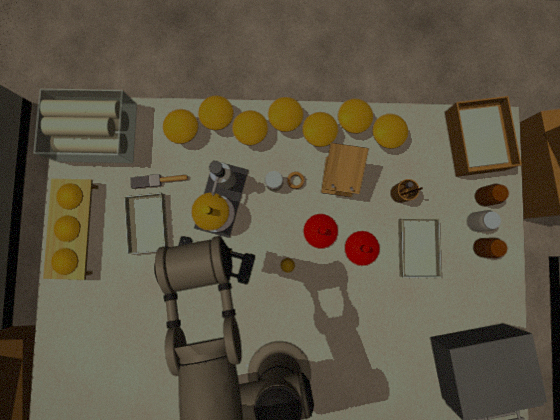

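The pump head is back up at the pixels it had before the press. The dome stands unchanged, and the bystanders are where they started. Handing in.

```bash
python3 -c "
from cell import robot
print(robot.hand_in())"
```

```text
the job is handed in; nothing more can be done
None
```

The job is done and handed in at about 24.5 s on the robot's clock; the hand-in reports no verdict.

- **Pedestal:** I set it on the turntable and released it. Both cameras put it upright and within about 2 mm of the centre.
- **Dome:** I lifted it off its rest, turned it upright, brought it in level under the spout and set it down. It stands level, about 2–3 mm from the pedestal's axis.
- **Pump:** I pressed it about 20 mm, until the tool stopped descending and the force rose to 18.5 N. I held it there for about half a second and let it come back up. The dome did not move.
- **Final look:** The pump head is back where it was before the press (235 mm by the top camera, 232 mm by the side; 236 mm is the rest height). The arm is clear of everything, and the bystanders looked unmoved in the last top picture, though I didn't measure them.

**Disagreements:** The two cameras differ by 2–4 mm in x, so I used averages and comparisons within one view. There was also a sideways force of up to 10 N while pressing, with no visible effect.

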